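Restock the pod hopper of a coffee brewer by fit

ROBOT

A 6-joint arm with a two-finger parallel gripper is mounted at the origin on the work surface. World frame = base frame: x ahead of the robot, y to its left, z up, the work surface at z = 0. Lengths are in m, angles in rad, forces in N, time in s.
With the tool pointing down it reaches from about 0.35 to 0.85 m from the base axis. Payload 8.1 kg.
Tool frame: the origin (TCP) lies midway between the tips of the shut fingers; the grasp point (between the pads) lies 19 mm behind it; z points along the fingers, x is the direction in which the jaws open and shut, and the axes are right-handed (so a half turn about z gives the same grasp; the last joint's range is limited). The gripper opens to 85 mm and grips with 20 to 120 N. Pads are 22 mm wide; open, the fingers measure 114 mm over their backs; the gripper's body (76 mm by 85 mm) begins 54 mm behind the grasp point. The pads swing forward as they close: fully open they stand 13 mm farther back than shut.
Start: joints at [-1.2, 0.13, 1.488, -0, 1.523, -0.085], TCP at [0.264, -0.539, 0.231] pointing down, gripper open.
Joint ranges: [-2.96, 2.96], [-0.89, 2.26], [0.02, 2.5], [-1.34, 4.48], [0, 2.73], [-2.66, 2.66]. Speed limits (rad/s): [2.39, 2.39, 2.79, 3.14, 3.14, 3.14].

INTERFACE

Orientations are given as a rotation vector (axis times angle).
In Python, from station import observe, optics, bot gives the robot as it stands. The module is installed in compiled form; this text tells all that it offers.
- The arm moves only by the tool step_arm, never from a script. Its argument "deltas" is a list of rows, each a list of 2 entries, a list of its own where there are three numbers: the shift along the world's x, y, z in cm, then the turn, a rotation vector about the world's x, y, z in rad. In form: [[[x, y, z], [ax, ay, az]], ...]. A call has 1 to 5 rows; each row is the pose to reach, as a shift and turn from the pose commanded when the call began; what a row does not reach only later rows make up. A row lasts 1/10 s, in which the tool goes at most 50 mm and 8.59 degrees, less where a joint would pass 70% of its speed; a pose out of reach is approached as far as the arm can. A call with a gripper value outside its range is refused whole. "hand" is the closure, from -1 (fully open) to 1 (shut), set as the call begins (left out, the last holds). The fingers move at their own pace and stop on an object; "force" is the grip in N (left out, the last holds). Time passes only in rows, so rows that repeat a pose let the fingers close. It gives the time, the measured TCP pose, the force and the opening at its end, in the units of the state.
- observe(): the state, without advancing time (a new reading comes with each control period).
- optics.capture(name): name is "scene" or "top" or "wrist"; returns a dict with "img" (400x640x3 uint8, red, green, blue), "camera_matrix" (3x3 intrinsics, pixels), "world_from_camera" (4x4, takes a point from camera to world coordinates); the wrist camera has in their place "T_tool_cam" (4x4, takes a point from camera to tool coordinates, whose origin is the TCP and whose axes are the tool frame's). Camera axes: x right, y down, z forward; pixel columns grow to the right and rows downward; lengths in m; the calibration is good to about 2 mm. A picture is of the moment at which its call begins: read the wrist's pose just before it. There is no depth.
- bot.finish_job(): hands the job in, once; it reports no verdict.
The state is a dict: "time_s": time; "q": joint angles; "qd": joint speeds; "effort": joint torques, N m; "eef_pos": TCP position; "orientation": TCP orientation; "ft_force": force on the tool from outside, world axes, zero at the start; "torque": the same for the moment, N m; "grip_width": finger opening in m.
Only numpy, scipy, OpenCV 4.12 (cv2) and the standard library are available. Lean on these libraries where they do the work, as an engineer would, in place of code of your own. Each camera call takes 0.05 s, during which the arm holds its last target.

TASK

Wake the brewer by pressing the large round key, then sort all the coffee pods on the counter by whether they fit through the round intake on top of the clear hopper: every pod that slides through goes down into the hopper, and every pod whose flange is too wide for it goes in the low wooden tray, standing upright on its flange on the tray's floor. When all are sorted, press the long bar key and then the small round key, one key at a time, and leave the mug, bowl and sugar jar where they are.

Things in the scene. Friction and masses are not known exactly. Their poses are not given: they have to be found in the camera images.
- pod_a: coffee pod of plain aluminium, standing on its flange: round body 40 mm across on a 4 mm thick flange at the foot, 32 mm high in all, 20 to 45 g. The flange is either 45 mm or 53 mm across (the body is always 40 mm, so a grip on the body does not tell); the name does not tell which. Origin: centre of the underside of the flange; z is its axis, up when it stands. May be absent.
- pod_b: coffee pod of plain aluminium, standing on its flange: round body 40 mm across on a 4 mm thick flange at the foot, 32 mm high in all, 20 to 45 g. The flange is either 45 mm or 53 mm across (the body is always 40 mm, so a grip on the body does not tell); the name does not tell which. Origin: centre of the underside of the flange; z is its axis, up when it stands. May be absent.
- pod_c: coffee pod of plain aluminium, standing on its flange: round body 40 mm across on a 4 mm thick flange at the foot, 32 mm high in all, 20 to 45 g. The flange is either 45 mm or 53 mm across (the body is always 40 mm, so a grip on the body does not tell); the name does not tell which. Origin: centre of the underside of the flange; z is its axis, up when it stands. May be absent.
- pod_d: coffee pod of plain aluminium, standing on its flange: round body 40 mm across on a 4 mm thick flange at the foot, 32 mm high in all, 20 to 45 g. The flange is either 45 mm or 53 mm across (the body is always 40 mm, so a grip on the body does not tell); the name does not tell which. Origin: centre of the underside of the flange; z is its axis, up when it stands. May be absent.
- pod_e: coffee pod of plain aluminium, standing on its flange: round body 40 mm across on a 4 mm thick flange at the foot, 32 mm high in all, 20 to 45 g. The flange is either 45 mm or 53 mm across (the body is always 40 mm, so a grip on the body does not tell); the name does not tell which. Origin: centre of the underside of the flange; z is its axis, up when it stands. May be absent.
- pod_f: coffee pod of plain aluminium, standing on its flange: round body 40 mm across on a 4 mm thick flange at the foot, 32 mm high in all, 20 to 45 g. The flange is either 45 mm or 53 mm across (the body is always 40 mm, so a grip on the body does not tell); the name does not tell which. Origin: centre of the underside of the flange; z is its axis, up when it stands. May be absent.
- hopper: fixed pod hopper, a box 160 x 160 mm and 115 mm high with clear walls and a 10 mm aluminium top plate; the only way in is the round intake. Origin: centre of its underside; z up. Inside it is 150 x 150 mm, floor 5 mm above the counter, 100 mm of free height under the plate: pods fall freely and may lie any way. Hopper and tray may be on either side of the counter.
- intake (a point): centre of the mouth of the hopper's intake, on the upper face of the top plate, 115 mm above the counter: a through hole 49 mm in diameter and 10 mm deep; a pod with a 45 mm flange passes, one with a 53 mm flange stays on top.
- tray: fixed low tray of light wood, 130 mm along its x, 230 mm along its y, 16 mm high; walls and floor 6 mm thick (inside 118 x 218 mm). Origin: centre of its underside; z up.
- console: fixed key console, a low grey block 85 mm along its x, 215 mm along its y, 20 mm high. It carries the three keys in a row along its y at -68, 0 and +68 mm; which key is where varies. Origin: centre of its underside.
- wake (a joint): large round key, 40 mm across, of the console, white, on a black surround. Value 0 = released, grows as it is pressed straight down, 0.006 m fully down; spring key, about 1 N to start and 5 N fully down, counts as pressed beyond 0.004; springs back by itself.
- wake_top (a point): centre of the upper face of the large round key, 40 mm above the counter when released, moving with it
- confirm (a joint): long bar key, 44 mm along the console's x and 16 mm wide, of the console, white, on a black surround. Value 0 = released, grows as it is pressed straight down, 0.006 m fully down; spring key, about 1 N to start and 5 N fully down, counts as pressed beyond 0.004; springs back by itself.
- confirm_top (a point): centre of the upper face of the long bar key, 40 mm above the counter when released, moving with it
- brew (a joint): small round key, 22 mm across, of the console, white, on a black surround. Value 0 = released, grows as it is pressed straight down, 0.006 m fully down; spring key, about 1 N to start and 5 N fully down, counts as pressed beyond 0.004; springs back by itself.
- brew_top (a point): centre of the upper face of the small round key, 40 mm above the counter when released, moving with it
- mug: bystander: ceramic mug, 80 mm across, 90 mm high, at the far side; origin at the centre of its underside
- bowl: bystander: white bowl, 120 mm across, 55 mm high, at the far side; origin at the centre of its underside
- sugar_jar: bystander: glass jar, 70 mm across, 110 mm high, at the far side; origin at the centre of its underside
Not all that is in view belongs to the job. What is shaped like the pod_d but blue or green is not meant.

How it is judged:
By the outcome, as a careful person would: the job done as asked, in the order asked, and still so for the second after the job is handed in, with the robot touching nothing.
Of pod_a, pod_b, pod_c, pod_d, pod_e, pod_f only 4 to 6 are there at a start; the rules pass over those that are not, and their reading is None.
At some moment in a run one of pod_a, pod_b, pod_c, pod_d, pod_e, pod_f may be knocked a few centimetres aside while the robot is not near it.
It also fails if it takes over 210 s, if anything falls off the work surface, if the arm or the gripper's body presses on something with over 40 N, if the wrist force passes 120 N, or if a joint passes its speed limit or range.

## Working session

There is one attempt and no reset: what is moved stays moved. The work goes in short steps, Python scripts to look and compute and a tool call to move; the robot and the scene stay as the last step left them, time stands still between calls to the robot, and variables do not carry over. Pictures are saved under pics/ and viewed, and the job is handed in when it is done.

Besides the shell and the picture viewer there is one more tool, called as name(argument=value, ...), one argument or row to a line, values as JSON. step_arm: Moves the arm, as the interface text tells. Its arguments: {"type":"object","properties":{"deltas":{"type":"array"},"hand":{"type":"number"},"force":{"type":"number"}},"required":["deltas"]}

```bash
mkdir -p pics
python3 - <<'E'
from station import observe, optics, bot
import cv2
s=observe();print(s)
for n in("scene","top","wrist"):
    c=optics.capture(n);cv2.imwrite(f"pics/{n}0.png",c["img"][:,:,::-1]);print(n,c["camera_matrix"],c.get("world_from_camera",c.get("T_tool_cam")))
E
```

```text
{'time_s': 0.0, 'q': array([-1.20041324e+00,  1.31182187e-01,  1.48928741e+00, -5.12865323e-05,
        1.52300320e+00, -8.53969659e-02]), 'qd': array([-0.0003278 ,  0.0008436 ,  0.00109286,  0.00054021,  0.00115874,
        0.000394  ]), 'effort': array([-9.47252738e-04, -5.69389737e+01, -5.00560176e+01, -4.12269392e-04,
        1.41888141e-02,  2.05202127e-05]), 'eef_pos': array([ 0.26390003, -0.53822676,  0.23022741]), 'orientation': array([-2.66496009e+00,  1.66155432e+00,  2.41112026e-03]), 'ft_force': array([0.43507044, 0.21227586, 0.07117404]), 'torque': array([0.02340549, 0.04418678, 0.02352995]), 'grip_width': 0.08538354678350706}
scene [[368.15036502   0.         315.42263772]
 [  0.         368.15036502 200.93968571]
 [  0.           0.           1.        ]] [[-0.15835951  0.66143023 -0.73309776  1.19392011]
 [ 0.98728588  0.09573843 -0.12688869  0.12365431]
 [-0.01374238 -0.7438711  -0.66818181  0.66714152]
 [ 0.          0.          0.          1.        ]]
top [[374.69884589   0.         321.27648868]
 [  0.         374.69884589 208.8371504 ]
 [  0.           0.           1.        ]] [[ 0.01756639 -0.99662556  0.08018049  0.47871807]
 [-0.9995371  -0.01949669 -0.02335525  0.0191218 ]
 [ 0.02483969 -0.0797331  -0.99650671  1.03074187]
 [ 0.          0.          0.          1.        ]]
wrist [[349.53976364   0.         319.38785515]
 [  0.         349.53976364 203.73152156]
 [  0.           0.           1.        ]] [[ 9.99999425e-01 -5.02921271e-04 -9.47309476e-04 -8.48896563e-04]
 [ 7.35130077e-04  9.64535541e-01  2.63951983e-01 -6.71793386e-02]
 [ 7.80966591e-04 -2.63952527e-01  9.64535356e-01 -1.42451610e-01]
 [ 0.00000000e+00  0.00000000e+00  0.00000000e+00  1.00000000e+00]]
```

View pics/top0.png

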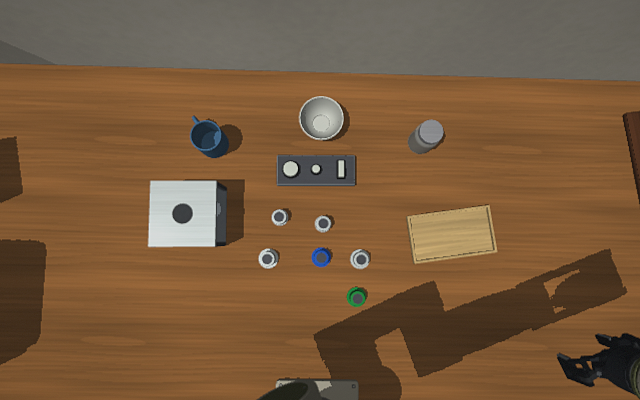

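View pics/scene0.png

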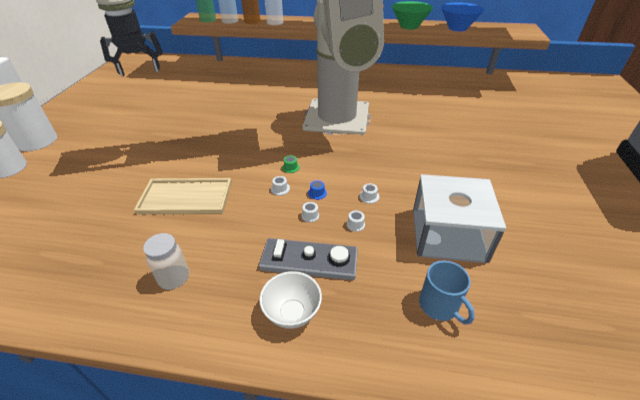

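View pics/wrist0.png

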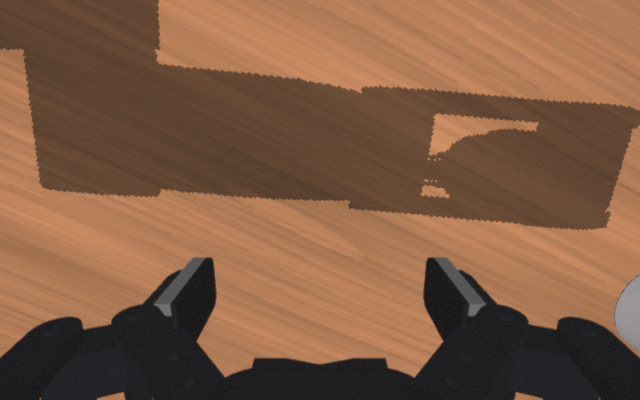

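The top view shows four plain pods near (280,217), (323,223), (268,259) and (361,259). The blue one at (321,257) and the green one at (357,297) are decoys. The hopper hole is at (182,213), the tray at (452,234), and the keys at wake (290,169), brew (316,169) and confirm (341,169).

```bash
cat > h.py <<'E'
import numpy as np, cv2
from station import observe, optics, bot
from scipy.spatial.transform import Rotation as R
def ray(c,px,z,T=None):
    T=c["world_from_camera"] if T is None else T
    K=c["camera_matrix"]
    d=T[:3,:3]@np.linalg.solve(K,[px[0],px[1],1]);o=T[:3,3]
    return o+d*(z-o[2])/d[2]
def proj(c,p,T=None):
    T=c["world_from_camera"] if T is None else T
    q=np.linalg.inv(T)@np.r_[p,1];q=c["camera_matrix"]@q[:3];return q[:2]/q[2]
def wT(s,c):
    T=np.eye(4);T[:3,:3]=R.from_rotvec(s["orientation"]).as_matrix();T[:3,3]=s["eef_pos"]
    return T@c["T_tool_cam"]
def wrist(name=None):
    s=observe();c=optics.capture("wrist");c["world_from_camera"]=wT(s,c)
    if name: cv2.imwrite(f"pics/{name}.png",c["img"][:,:,::-1])
    return s,c
E
python3 - <<'E'
from h import *
c=optics.capture("top");im=c["img"]
cr=cv2.resize(im[140:310,130:510],None,fx=2.1,fy=2.1,interpolation=cv2.INTER_CUBIC);cv2.imwrite("pics/topc.png",cr[:,:,::-1])
hsv=cv2.cvtColor(im,cv2.COLOR_RGB2HSV)
m=((hsv[...,1]<50)&(hsv[...,2]>130)).astype(np.uint8)
n,l,st,ce=cv2.connectedComponentsWithStats(m)
for i in range(1,n):
    if 15<st[i,4]<6000 and st[i,1]>80: print(st[i],ce[i].round(1),"z.03",ray(c,ce[i],.03).round(3),"z.04",ray(c,ce[i],.04).round(3))
print("hole",ray(c,(182,213.5),.115), "tray",[ray(c,p,.016).round(3) for p in((407,216),(490,205),(497,251),(415,263))])
E
```

```text
[ 299   96   45   44 1220] [323.9 117.6] z.03 [ 0.81  -0.007  0.03 ] z.04 [ 0.806 -0.007  0.04 ]
[420 120  23  23 421] [431.2 130.7] z.03 [ 0.78  -0.302  0.03 ] z.04 [ 0.777 -0.299  0.04 ]
[283 161  15  15 171] [290.2 168.3] z.03 [0.667 0.082 0.03 ] z.04 [0.666 0.081 0.04 ]
[338 160   6  17  86] [340.9 168.1] z.03 [ 0.671 -0.056  0.03 ] z.04 [ 0.669 -0.055  0.04 ]
[312 165   8   8  51] [315.5 168.4] z.03 [0.668 0.013 0.03 ] z.04 [0.667 0.013 0.04 ]
[ 148  181   68   66 4068] [182.  213.6] z.03 [0.539 0.365 0.03 ] z.04 [0.539 0.362 0.04 ]
[271 209  15  17 116] [278.5 217.8] z.03 [0.533 0.109 0.03 ] z.04 [0.532 0.108 0.04 ]
[315 216  16  16 133] [322.  223.8] z.03 [ 0.519 -0.007  0.03 ] z.04 [ 0.519 -0.007  0.04 ]
[259 249  18  20 169] [266.4 258.9] z.03 [0.424 0.138 0.03 ] z.04 [0.424 0.137 0.04 ]
[350 249  19  20 183] [358.4 259.4] z.03 [ 0.426 -0.105  0.03 ] z.04 [ 0.427 -0.104  0.04 ]
[276 381  15   7  46] [281.6 382.5] z.03 [0.108 0.09  0.03 ] z.04 [0.112 0.089 0.04 ]
[315 381  17  10 104] [322.7 384.3] z.03 [ 0.105 -0.016  0.03 ] z.04 [ 0.108 -0.016  0.04 ]
hole [0.53443106 0.33560764 0.115     ] tray [array([ 0.545, -0.239,  0.016]), array([ 0.58 , -0.469,  0.016]), array([ 0.454, -0.486,  0.016]), array([ 0.418, -0.261,  0.016])]
```

View pics/topc.png

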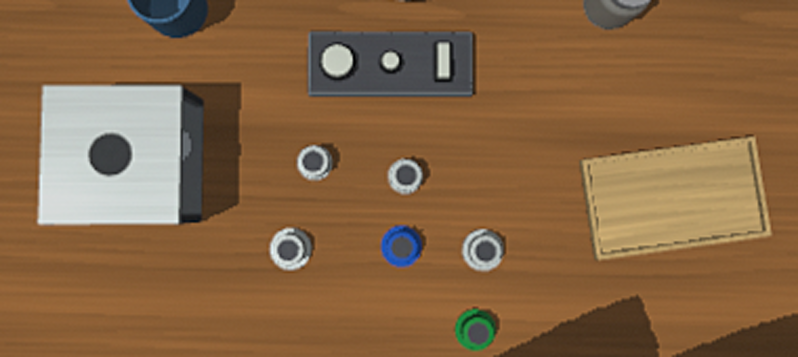

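The two upper pods look narrow (about 16 px) and the two lower ones wide (about 20 px). I'll check that with the wrist camera. The tray's sides measure 233 × 129 mm and the key spacing is 68 mm, both as specified. Next I close the gripper and go to the wake key.

step_arm(
  deltas=[
    [[2, 3.1, 0], [0, 0, -0.06]],
    [[4.4, 6.8, 0], [0, 0, -0.12]],
    [[7, 10.8, 0], [0, 0, -0.18]],
    [[9.6, 14.8, 0], [0, 0, -0.24]],
    [[12.2, 18.8, 0], [0, 0, -0.3]],
  ],
  hand=1,
  force=40,
)

```text
time_s: 0.7
eef_pos: [0.3867, -0.3491, 0.2311]
orientation: [-2.384, 2.045, 0.0]
ft_force: [0.6, -0.4, 0.1]
grip_width: 0.0124
```

step_arm(
  deltas=[
    [[2.6, 4, -1], [0, 0, 0]],
    [[5.2, 8, -2], [0, 0, 0]],
    [[7.8, 12, -3], [0, 0, 0]],
    [[10.4, 16, -4], [0, 0, 0]],
    [[13, 20, -5], [0, 0, 0]],
  ],
)

```text
time_s: 1.2
eef_pos: [0.5168, -0.1489, 0.1809]
orientation: [-2.388, 2.042, -0.0]
ft_force: [0.5, -1.7, 0.1]
grip_width: -0.0004
```

step_arm(
  deltas=[
    [[2.6, 4, -1], [0, 0, 0]],
    [[5.2, 8, -2], [0, 0, 0]],
    [[7.8, 12, -3], [0, 0, 0]],
    [[10.4, 16, -4], [0, 0, 0]],
    [[13, 20, -5], [0, 0, 0]],
  ],
)

```text
time_s: 1.7
eef_pos: [0.6468, 0.0512, 0.1306]
orientation: [2.388, -2.042, -0.0]
ft_force: [0.4, -1.2, 0.6]
grip_width: 0.0001
```

step_arm(
  deltas=[
    [[1, 1.6, -1], [0, 0, 0]],
    [[2, 3.2, -2], [0, 0, 0]],
    [[2, 3.2, -3], [0, 0, 0]],
    [[2, 3.2, -3], [0, 0, 0]],
    [[2, 3.2, -3], [0, 0, 0]],
  ],
)

```text
time_s: 2.2
eef_pos: [0.6655, 0.0804, 0.1009]
orientation: [2.386, -2.042, -0.001]
ft_force: [-0.0, 0.1, 0.7]
grip_width: 0.0002
```

Run:
```python
from h import *
s,c=wrist("w1");print(s["eef_pos"],s["orientation"],s["q"].round(2))
t=optics.capture("top");cv2.imwrite("pics/t1.png",t["img"][:,:,::-1])
```

```text
[0.66549096 0.08041203 0.10090598] [ 2.38620506e+00 -2.04182107e+00 -1.11027331e-03] [ 0.04  0.41  1.4  -0.    1.33  1.46]
```

View pics/w1.png

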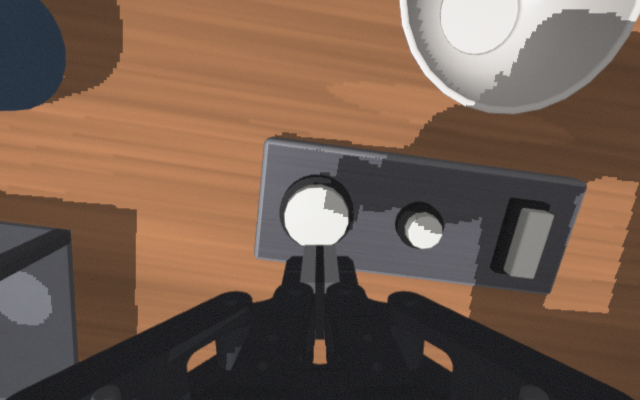

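The wrist view shows wake at (316,214), brew at (424,230) and confirm at (528,243). I'll project these and check them against the top view.

Run:
```python
from h import *
s,c=wrist()
for p in((316,214),(424,230),(528,243)):print(ray(c,p,.04))
```

```text
[0.67014117 0.08411398 0.04      ]
[0.67017648 0.01644541 0.04      ]
[ 0.67176752 -0.04984358  0.04      ]
```

step_arm(
  deltas=[
    [[0.2, 0.2, -2], [0, 0, 0]],
    [[0.2, 0.2, -4], [0, 0, 0]],
    [[0.2, 0.2, -5.5], [0, 0, 0]],
    [[0.2, 0.2, -5.8], [0, 0, 0]],
    [[0.2, 0.2, -6.1], [0, 0, 0]],
  ],
)

```text
time_s: 2.85
eef_pos: [0.6682, 0.083, 0.0404]
orientation: [-2.387, 2.042, 0.0]
ft_force: [0.2, 0.5, 0.6]
grip_width: -0.0002
```

step_arm(
  deltas=[
    [[0, 0, -0.2], [0, 0, 0]],
    [[0, 0, -0.4], [0, 0, 0]],
    [[0, 0, -0.5], [0, 0, 0]],
    [[0, 0, -0.5], [0, 0, 0]],
  ],
)

```text
time_s: 3.25
eef_pos: [0.6689, 0.0832, 0.0362]
orientation: [-2.387, 2.041, -0.002]
ft_force: [-0.5, -0.1, 3.3]
grip_width: 0.0002
```

step_arm(
  deltas=[
    [[0, 0, -0.1], [0, 0, 0]],
    [[0, 0, -0.2], [0, 0, 0]],
    [[0, 0, -0.2], [0, 0, 0]],
  ],
)

```text
time_s: 3.55
eef_pos: [0.6689, 0.0832, 0.0341]
orientation: [-2.387, 2.041, -0.002]
ft_force: [0.9, -1.8, 4.7]
grip_width: 0.0002
```

The key was pressed about 6 mm at 4.7 N. I back off and look at the pods from above.

step_arm(
  deltas=[
    [[0, 0, 3], [0, 0, 0]],
    [[0, 0, 7], [0, 0, 0]],
    [[-4, -1.5, 10], [0, 0, 0]],
    [[-8, -3, 12], [0, 0, 0]],
    [[-12, -4.5, 14], [0, 0, 0]],
  ],
)

```text
time_s: 4.05
eef_pos: [0.5466, 0.0381, 0.1737]
orientation: [2.388, -2.041, -0.001]
ft_force: [-0.2, -0.7, 0.3]
grip_width: -0.0003
```

step_arm(
  deltas=[
    [[-4, -1, 2], [0, 0, 0]],
    [[-7, -2, 4], [0, 0, 0]],
    [[-7, -2, 4], [0, 0, 0]],
    [[-7, -2, 4], [0, 0, 0]],
  ],
  hand=-1,
)

```text
time_s: 4.45
eef_pos: [0.4783, 0.0183, 0.2137]
orientation: [-2.386, 2.042, -0.002]
ft_force: [0.6, 0.1, -0.1]
grip_width: 0.0585
```

Run:
```python
from h import *
s,c=wrist("w2");print(s["eef_pos"],s["orientation"],s["grip_width"])
```

```text
[0.47834982 0.01826014 0.21373437] [-2.38588847e+00  2.04154026e+00 -2.16047446e-03] 0.05846421177654966
```

View pics/w2.png

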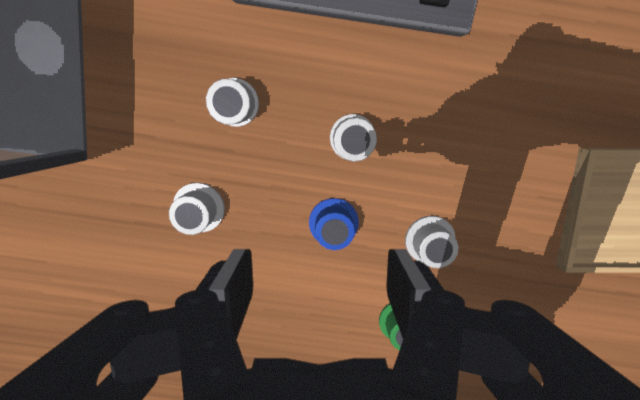

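```bash
cat >> h.py <<'E'
def pods(c,area=300,vmin=95):
    im=c["img"];hsv=cv2.cvtColor(im,cv2.COLOR_RGB2HSV)
    m=((hsv[...,1]<60)&(hsv[...,2]>vmin)).astype(np.uint8)
    cs,_=cv2.findContours(m,cv2.RETR_EXTERNAL,cv2.CHAIN_APPROX_NONE)
    out=[]
    for k in cs:
        h=cv2.convexHull(k)
        if cv2.contourArea(h)<area or cv2.contourArea(h)>9*area: continue
        P=np.array([ray(c,p[0],.004)[:2] for p in h])
        cam=c["world_from_camera"][:3,3][:2]
        ctr=P.mean(0);d=ctr-cam;d/=np.linalg.norm(d);n=np.array([-d[1],d[0]])
        w=P@n; r=P@d
        wid=np.ptp(w); near=r.min()
        cen=n*(w.max()+w.min())/2+d*(near+wid/2)
        out.append((cv2.boundingRect(h),wid,np.ptp(r),cen))
    return out
E
python3 - <<'E'
from h import *
s,c=wrist()
for o in pods(c):print(o[0],"width mm",o[1]*1e3,o[2]*1e3,"flange centre",o[3].round(4))
c=optics.capture("top")
for o in pods(c,120):print(o[0],"width mm",o[1]*1e3,o[2]*1e3,"flange centre",o[3].round(4))
E
```

```text
(406, 216, 53, 53) width mm 52.943321779834015 64.06492171553985 flange centre [ 0.4287 -0.1075]
(169, 182, 55, 53) width mm 53.39066577563517 61.20801594675265 flange centre [0.4253 0.1403]
(330, 113, 47, 48) width mm 45.05681527407535 47.074272147493765 flange centre [ 0.5223 -0.0066]
(206, 77, 53, 49) width mm 45.044661695558986 50.04416999193337 flange centre [0.5376 0.1118]
(14, 19, 50, 56) width mm 46.91049476418729 44.608735585920215 flange centre [0.5579 0.2973]
(258, 0, 214, 32) width mm 180.00738643742636 77.9761413961283 flange centre [ 0.6798 -0.0174]
(283, 161, 15, 16) width mm 41.06382716078974 41.80111985623991 flange centre [0.6721 0.0837]
(414, 119, 30, 28) width mm 70.1664203766098 84.51113327636139 flange centre [ 0.7764 -0.2981]
```

The flange widths measure 45.06 and 45.04 mm at (0.522,-0.007) and (0.538,0.112), so those two go in the hopper. The other two measure 52.9 and 53.4 mm at (0.429,-0.108) and (0.425,0.140), so those go in the tray. The blob at 46.9 mm is the light spot inside the hopper. I hover over the first narrow pod.

step_arm(
  deltas=[
    [[2, 3, -2], [0, 0, 0]],
    [[4, 6.3, -5], [0, 0, 0]],
    [[5.9, 9.3, -8], [0, 0, 0]],
    [[5.9, 9.3, -8], [0, 0, 0]],
    [[5.9, 9.3, -8], [0, 0, 0]],
  ],
)

```text
time_s: 5.1
eef_pos: [0.5359, 0.1119, 0.1303]
orientation: [2.386, -2.037, -0.006]
ft_force: [-0.1, -0.6, 0.2]
grip_width: 0.0853
```

Run:
```python
from h import *
s,c=wrist("w3");print(s["eef_pos"],s["orientation"],s["grip_width"])
for o in pods(c):print(o[0],"width mm",o[1]*1e3,o[2]*1e3,"flange centre",o[3].round(4))
```

```text
[0.53590229 0.11194914 0.1302765 ] [ 2.38634545 -2.0365894  -0.00600423] 0.08529399258432814
(35, 243, 78, 49) width mm 39.32675363397087 74.7377943895514 flange centre [0.4618 0.3023]
(596, 0, 44, 80) width mm 52.125115951280996 29.18662616201867 flange centre [ 0.683  -0.0875]
(368, 0, 68, 45) width mm 41.3074564936417 43.75401768192266 flange centre [0.6717 0.0786]
```

View pics/w3.png

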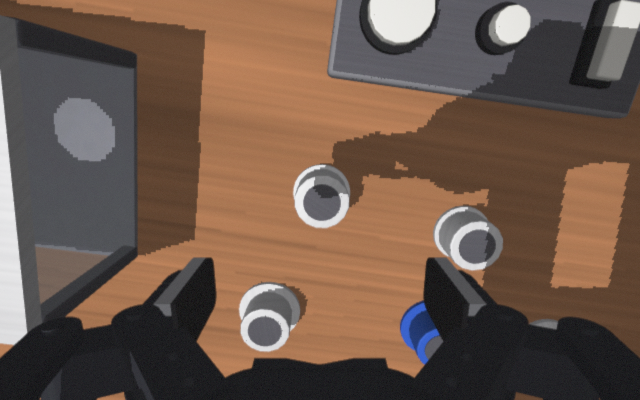

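The target pod is at (321,196), centred between the jaws. I only need to measure it with a larger area limit.

Run:
```python
from h import *
s,c=wrist();print(s["eef_pos"])
for o in pods(c,600):print(o[0],"width mm",o[1]*1e3,o[2]*1e3,"flange centre",o[3].round(4))
print(ray(c,(322,200.5),.032))
```

```text
[0.53681416 0.11136168 0.13219456]
(239, 283, 61, 69) width mm 52.850601952076495 70.34999356691985 flange centre [0.4274 0.1401]
(37, 244, 76, 21) width mm 38.63874757336694 55.03380778458111 flange centre [0.4616 0.302 ]
(432, 206, 69, 65) width mm 45.254497790357675 62.581801675546615 flange centre [ 0.5224 -0.0054]
(292, 165, 57, 64) width mm 44.68062076787243 51.97887127005751 flange centre [0.5381 0.1123]
(54, 99, 62, 65) width mm 49.14844791798056 46.082091111328964 flange centre [0.557 0.298]
(0, 41, 30, 304) width mm 199.28159052506166 171.05671164134256 flange centre [0.473  0.3742]
(592, 0, 48, 82) width mm 53.788414446898415 32.582923330113864 flange centre [ 0.6842 -0.0875]
(366, 0, 67, 48) width mm 42.17395130175322 44.621101423638954 flange centre [0.6724 0.0787]
[0.53950252 0.11104875 0.032     ]
```

step_arm(
  deltas=[
    [[0.1, 0.1, -3.5], [0, 0, 0]],
    [[0.1, 0.1, -7], [0, 0, 0]],
    [[0.1, 0.1, -10], [0, 0, 0]],
    [[0.1, 0.1, -12], [0, 0, 0]],
    [[0.1, 0.1, -12.8], [0, 0, 0]],
  ],
)

```text
time_s: 5.7
eef_pos: [0.5375, 0.1112, 0.0046]
orientation: [2.386, -2.043, -0.001]
ft_force: [-0.1, -0.4, 0.0]
grip_width: 0.0854
```

step_arm(
  deltas=[
    [[0, 0, 0], [0, 0, 0]],
    [[0, 0, 0], [0, 0, 0]],
    [[0, 0, 0], [0, 0, 0]],
    [[0, 0, 0], [0, 0, 0]],
  ],
  hand=1,
  force=30,
)

```text
time_s: 6.1
eef_pos: [0.5398, 0.1123, 0.0075]
orientation: [-2.386, 2.04, -0.004]
ft_force: [-0.4, -1.2, 4.5]
grip_width: 0.0392
```

step_arm(
  deltas=[
    [[0, 0, 0], [0, 0, 0]],
    [[0, 0, 3], [0, 0, 0]],
    [[0, 0, 7], [0, 0, 0]],
    [[0, 0, 11], [0, 0, 0]],
    [[0, 0, 15], [0, 0, 0]],
  ],
)

```text
time_s: 6.6
eef_pos: [0.5383, 0.1123, 0.158]
orientation: [-2.387, 2.041, -0.002]
ft_force: [0.7, 0.2, -0.4]
grip_width: 0.0392
```

Run:
```python
from h import *
s,c=wrist("w4");print(s["eef_pos"],s["grip_width"])
```

```text
[0.53829529 0.11232108 0.15798405] 0.03917995194216253
```

View pics/w4.png

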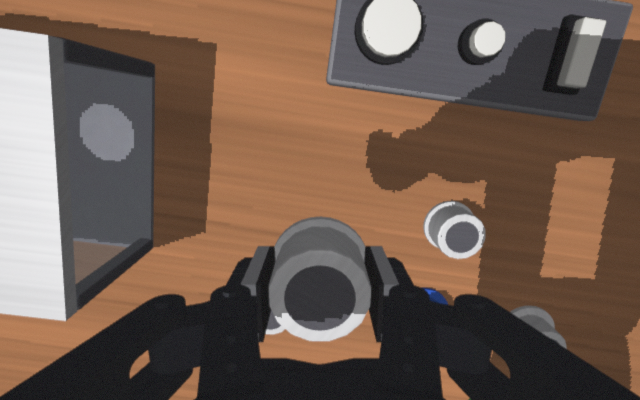

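The pod is held at (320,290) with an opening of 39 mm. I move toward the hopper and measure the hole before going over it.

step_arm(
  deltas=[
    [[-1, 3, 3], [0, 0, 0]],
    [[-3, 7, 6], [0, 0, 0]],
    [[-5, 11, 8], [0, 0, 0]],
    [[-6, 13, 9], [0, 0, 0]],
    [[-6, 13, 9], [0, 0, 0]],
  ],
)

```text
time_s: 7.15
eef_pos: [0.478, 0.2456, 0.2489]
orientation: [-2.387, 2.033, -0.003]
ft_force: [1.0, -0.2, -0.3]
grip_width: 0.039
```

Run:
```python
from h import *
s,c=wrist("w5");print(s["eef_pos"],s["orientation"],s["grip_width"])
```

```text
[0.47797061 0.24564717 0.24893853] [-2.38723448  2.03343698 -0.00286216] 0.03903723423547015
```

View pics/w5.png

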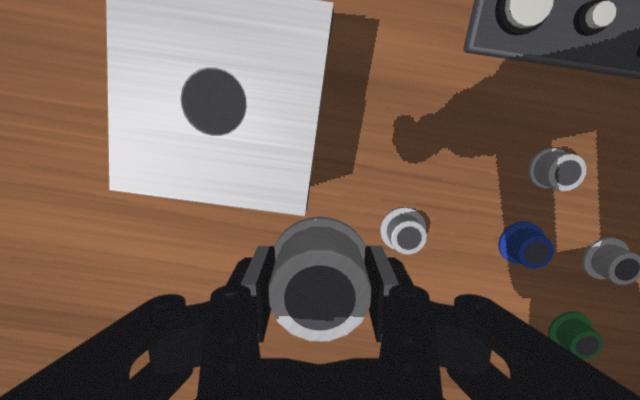

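The hole is at (213,101) and the pod's top disc is at (320,297). I fit ellipses to both.

```bash
cat >> h.py <<'E'
def darkell(c,box,z,vmax=90,T=None):
    x0,y0,x1,y1=box
    g=cv2.cvtColor(c["img"],cv2.COLOR_RGB2GRAY)[y0:y1,x0:x1]
    m=(g<vmax).astype(np.uint8)
    cs,_=cv2.findContours(m,cv2.RETR_EXTERNAL,cv2.CHAIN_APPROX_NONE)
    k=max(cs,key=cv2.contourArea)+np.array([[x0,y0]])
    P=np.array([ray(c,p[0],z,T)[:2] for p in k])
    (cx,cy),r=cv2.minEnclosingCircle(P.astype(np.float32))
    mu=cv2.fitEllipse(P.astype(np.float32))
    return mu
E
python3 - <<'E'
from h import *
s,c=wrist();print(s["eef_pos"],s["orientation"])
print("hole",darkell(c,(160,50,270,150),.115,120))
T=c["T_tool_cam"]
print("held disc tool",ray(c,(320,297),-.025,T), [ray(c,p,-.025,T) for p in((269,290),(370,290))])
t=optics.capture("top");print("hole top",darkell(t,(165,195,200,230),.115,120))
g=cv2.resize(c["img"][200:360,230:410],None,fx=4,fy=3.5);cv2.imwrite("pics/w5c.png",g[:,:,::-1])
print("held disc",darkell(c,(285,262,355,330),-.025,80,T))
E
```

```text
[0.47829679 0.24388184 0.24739053] [-2.38802756  2.03602401 -0.00292133]
hole ((0.5361080169677734, 0.3381432294845581), (0.04796077683568001, 0.0482415109872818), 160.7939453125)
held disc tool [-0.0008272   0.00160494 -0.025     ] [array([-0.01988572, -0.00132562, -0.025     ]), array([ 0.01785394, -0.00131626, -0.025     ])]
hole top ((0.5278664827346802, 0.34441065788269043), (0.06836999207735062, 0.10326384007930756), 138.43701171875)
held disc ((-0.0009718929068185389, 0.0017655484843999147), (0.026194019243121147, 0.026466060429811478), 66.97413635253906)
```

View pics/w5c.png

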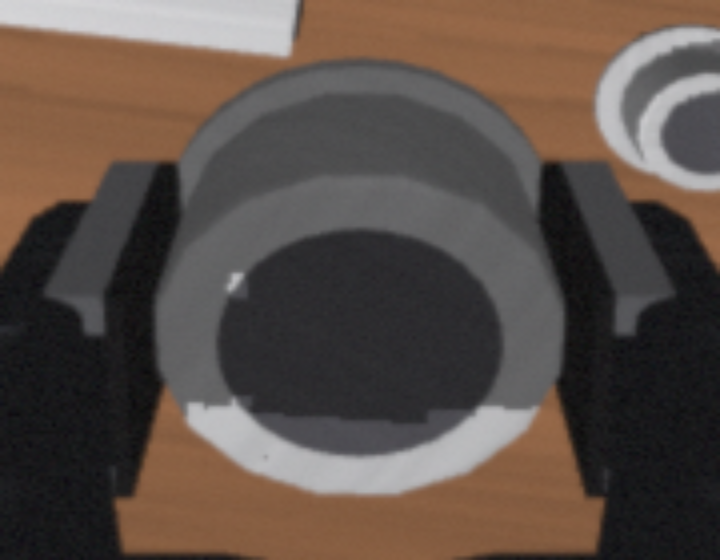

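step_arm(
  deltas=[
    [[0, 3, -1], [0, 0, 0]],
    [[0, 6, -3], [0, 0, 0]],
    [[0, 9.3, -4], [0, 0, 0]],
    [[0, 9.3, -4], [0, 0, 0]],
    [[0, 9.3, -4], [0, 0, 0]],
  ],
)

```text
time_s: 7.8
eef_pos: [0.4781, 0.3342, 0.2038]
orientation: [2.385, -2.04, -0.001]
ft_force: [0.6, 0.4, 0.1]
grip_width: 0.0386
```

Run:
```python
from h import *
s,c=wrist("w6");s,c=wrist("w6");print(s["eef_pos"],s["orientation"],s["q"].round(2))
print("hole",darkell(c,(260,20,380,140),.115,120))
print("held disc",darkell(c,(285,262,355,330),-.025,80,c["T_tool_cam"]))
```

```text
[0.4784584  0.33396393 0.20459686] [ 2.38549212e+00 -2.04190128e+00  9.76523612e-05] [ 0.52  0.1   1.57 -0.    1.47  1.94]
hole ((0.540706217288971, 0.3392896056175232), (0.03666876628994942, 0.05095649138092995), 8.965002059936523)
held disc ((-0.0010172148467972875, 0.001875801826827228), (0.026509828865528107, 0.026605013757944107), 38.010040283203125)
```

View pics/w6.png

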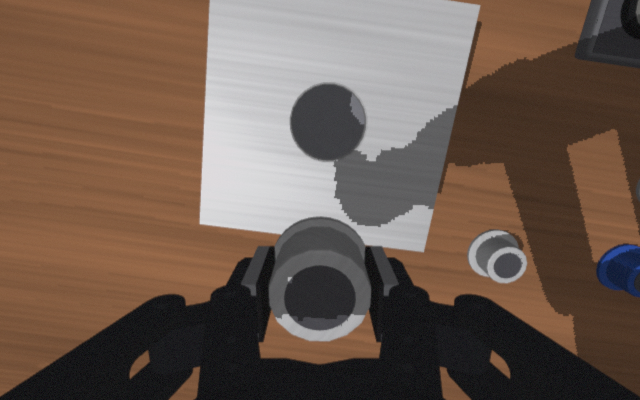

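Run:
```python
from h import *
s,c=wrist();print(s["eef_pos"])
T=c["world_from_camera"]
print(ray(c,(328,122),.115),ray(c,(290,122),.115),ray(c,(366,122),.115),ray(c,(328,83),.115),ray(c,(328,161),.115))
x=c["img"][70:175,275:385];cv2.imwrite("pics/w6c.png",cv2.resize(x,None,fx=5,fy=5)[:,:,::-1])
t=optics.capture("top");cv2.imwrite("pics/t6c.png",cv2.resize(t["img"][170:260,130:240],None,fx=6,fy=6)[:,:,::-1])
```

```text
[0.47873514 0.33388477 0.20519687]
[0.53686466 0.33834759 0.115     ] [0.53309287 0.36270203 0.115     ] [0.54063626 0.31399434 0.115     ] [0.56051613 0.34216822 0.115     ] [0.51181331 0.33430084 0.115     ]
```

View pics/w6c.png

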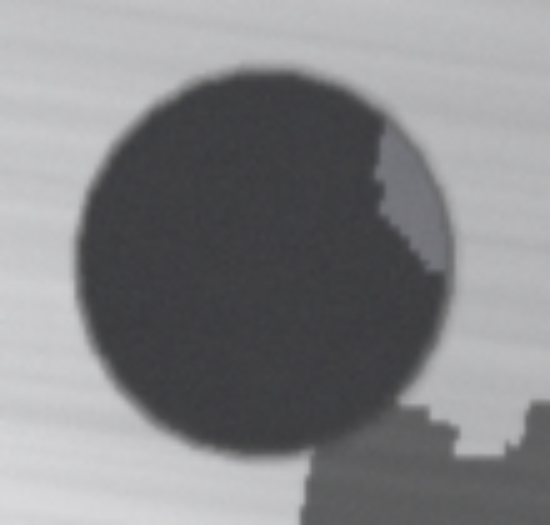

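Run:
```python
from h import *
s,c=wrist();T=c["T_tool_cam"]
cv2.imwrite("pics/w7c.png",cv2.resize(c["img"][205:350,255:385],None,fx=5,fy=4)[:,:,::-1])
for z in(.0035,.0075):print("flange rear",z,ray(c,(320,217.5),z,T))
for z in(-.0245,-.0225):print("rim rear/front",z,ray(c,(320,250),z,T),ray(c,(320,341),z,T))
```

```text
flange rear 0.0035 [-0.00079866 -0.02068382  0.0035    ]
flange rear 0.0075 [-0.00079578 -0.01941686  0.0075    ]
rim rear/front -0.0245 [-0.0008222  -0.01718532 -0.0245    ] [-0.00083272  0.02119832 -0.0245    ]
rim rear/front -0.0225 [-0.00082082 -0.01634215 -0.0225    ] [-0.00083151  0.02269232 -0.0225    ]
```

View pics/w7c.png

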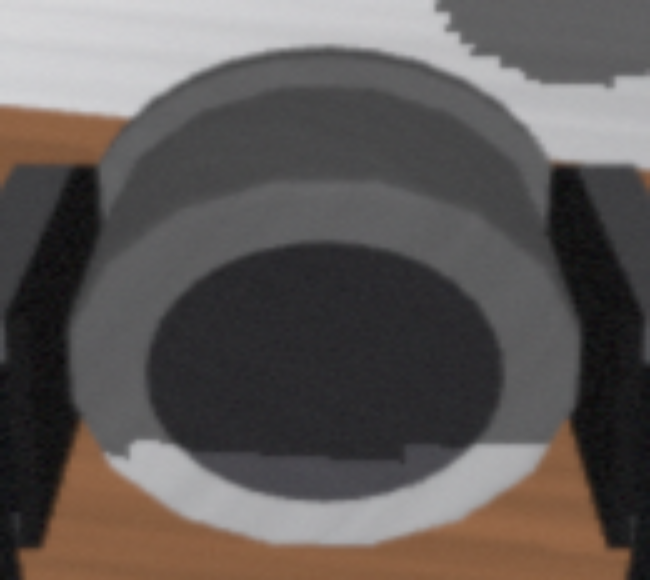

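step_arm(
  deltas=[
    [[2, 0.1, 0], [0, 0, 0]],
    [[4, 0.3, 0], [0, 0, 0]],
    [[5.9, 0.4, -2], [0, 0, 0]],
    [[5.9, 0.4, -5], [0, 0, 0]],
    [[5.9, 0.4, -7.1], [0, 0, 0]],
  ],
)

```text
time_s: 8.55
eef_pos: [0.5376, 0.3382, 0.133]
orientation: [2.386, -2.043, -0.0]
ft_force: [-0.1, 0.7, -0.7]
grip_width: 0.0389
```

Run:
```python
from h import *
s,c=wrist();s,c=wrist("w8");print(s["eef_pos"],s["orientation"])
t=optics.capture("scene");cv2.imwrite("pics/s8c.png",cv2.resize(t["img"][150:270,390:530],None,fx=5,fy=5)[:,:,::-1])
print(observe()["eef_pos"])
```

```text
[0.53542755 0.33719887 0.12870713] [ 2.38187607 -2.03963167 -0.00343225]
[0.53623422 0.33805418 0.13287056]
```

View pics/w8.png

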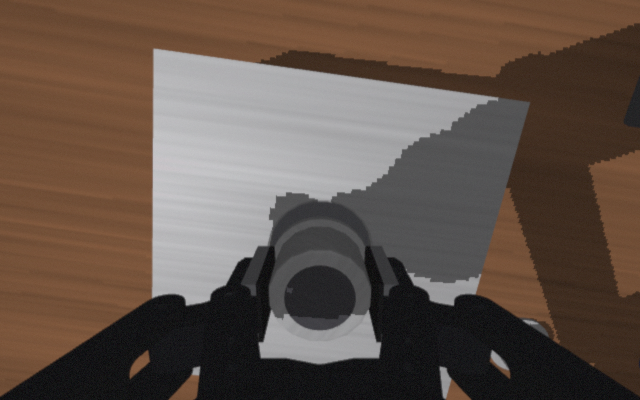

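View pics/s8c.png

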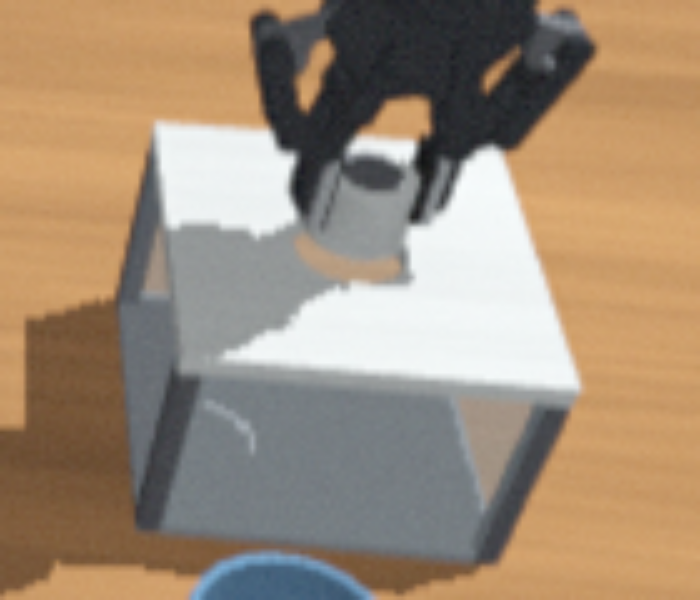

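The scene view shows the pod centred over the hole. I let the arm settle, then measure the visible rim gap.

step_arm(
  deltas=[
    [[0, 0, 0], [0, 0, 0]],
    [[0, 0, 0], [0, 0, 0]],
    [[0, 0, 0], [0, 0, 0]],
    [[0, 0, 0], [0, 0, 0]],
  ],
)

```text
time_s: 9.1
eef_pos: [0.5376, 0.3396, 0.1355]
orientation: [-2.386, 2.041, -0.001]
ft_force: [0.1, 0.4, -0.2]
grip_width: 0.0392
```

Run:
```python
from h import *
s,c=wrist();print(s["eef_pos"],s["orientation"]);s,c=wrist();print(s["eef_pos"])
cv2.imwrite("pics/w9c.png",cv2.resize(c["img"][180:350,250:390],None,fx=5,fy=3.5)[:,:,::-1])
for p in((320,200),(320,218)):print(p,ray(c,p,.115),ray(c,p,.125+.004))
```

```text
[0.53764443 0.33957439 0.13550444] [-2.38634677e+00  2.04062215e+00 -1.07794561e-03]
[0.53746252 0.33949326 0.13516176]
(320, 200) [0.56129237 0.34404076 0.115     ] [0.56490414 0.3446127  0.129     ]
(320, 218) [0.55232621 0.34263416 0.115     ] [0.55670952 0.34332714 0.129     ]
```

View pics/w9c.png

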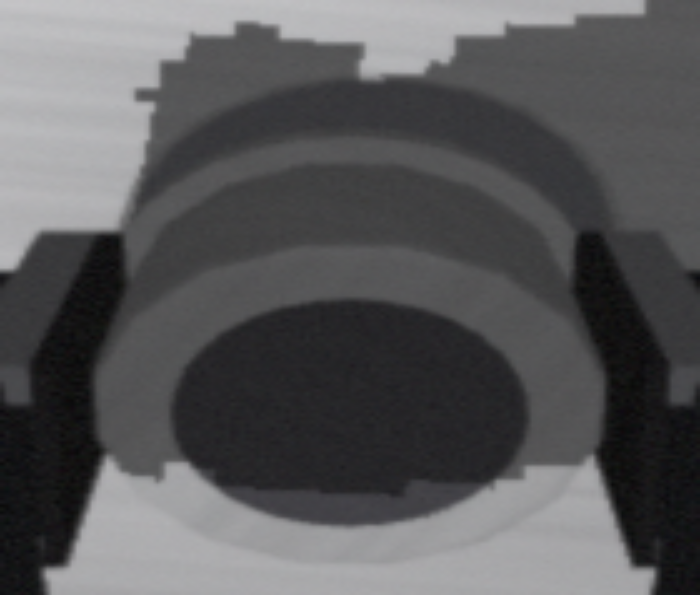

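step_arm(
  deltas=[
    [[0.1, -0.15, -0.2], [0, 0, 0]],
    [[0.1, -0.15, -0.5], [0, 0, 0]],
    [[0.1, -0.15, -0.9], [0, 0, 0]],
    [[0.1, -0.15, -0.9], [0, 0, 0]],
    [[0.1, -0.15, -0.9], [0, 0, 0]],
  ],
)

```text
time_s: 9.7
eef_pos: [0.5379, 0.3376, 0.1248]
orientation: [2.387, -2.041, -0.0]
ft_force: [0.3, -0.5, -1.0]
grip_width: 0.0393
```

Run:
```python
from h import *
s,c=wrist();print(s["eef_pos"],s["orientation"]);s,c=wrist();print(s["eef_pos"])
cv2.imwrite("pics/w10c.png",cv2.resize(c["img"][180:350,250:390],None,fx=5,fy=3.5)[:,:,::-1])
for p in((320,202),(320,219)):print(p,ray(c,p,.115),ray(c,p,.122))
t=optics.capture("scene");cv2.imwrite("pics/s10c.png",cv2.resize(t["img"][170:220,430:490],None,fx=10,fy=10,interpolation=cv2.INTER_CUBIC)[:,:,::-1])
```

```text
[0.53788127 0.33763075 0.12482596] [ 2.38698883e+00 -2.04140565e+00 -4.93838301e-04]
[0.53803387 0.33773993 0.12512356]
(320, 202) [0.56352654 0.34254628 0.115     ] [0.56538532 0.34284415 0.122     ]
(320, 219) [0.55556047 0.34129681 0.115     ] [0.55778476 0.341652   0.122     ]
```

View pics/w10c.png

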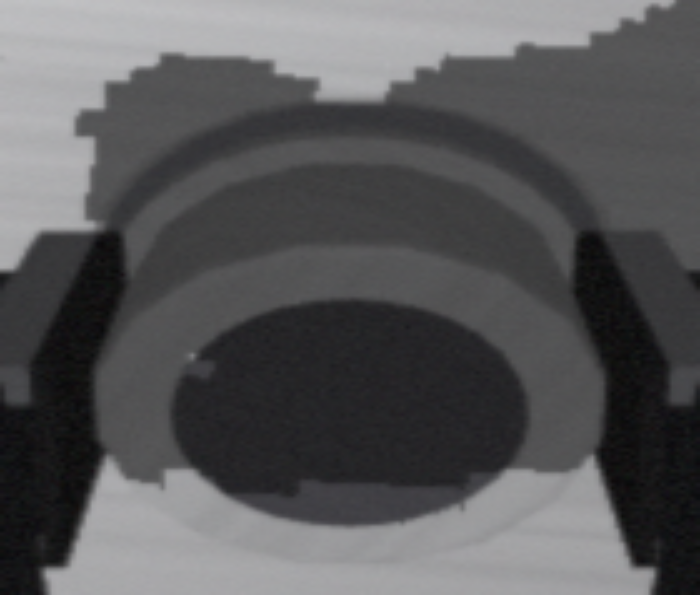

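View pics/s10c.png

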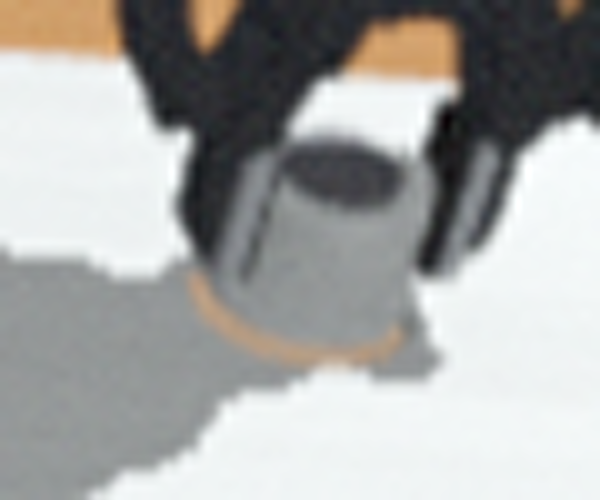

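The pod is centred laterally and within about 0.6 mm fore and aft. I insert it slightly and feel for contact.

step_arm(
  deltas=[
    [[0.05, 0, -0.2], [0, 0, 0]],
    [[0.05, 0, -0.4], [0, 0, 0]],
    [[0.05, 0, -0.6], [0, 0, 0]],
    [[0.05, 0, -0.7], [0, 0, 0]],
    [[0.05, 0, -0.7], [0, 0, 0]],
  ],
)

```text
time_s: 10.35
eef_pos: [0.5384, 0.3377, 0.1179]
orientation: [2.387, -2.042, -0.0]
ft_force: [0.5, 0.3, -0.3]
grip_width: 0.039
```

There's no contact force and the flange is in the hole, so I release.

step_arm(
  deltas=[
    [[0, 0, 0], [0, 0, 0]],
    [[0, 0, 0], [0, 0, 0]],
    [[0, 0, 0], [0, 0, 0]],
    [[0, 0, 3], [0, 0, 0]],
    [[0, 0, 6], [0, 0, 0]],
  ],
  hand=-1,
)

```text
time_s: 10.85
eef_pos: [0.5377, 0.3373, 0.1776]
orientation: [2.385, -2.04, -0.002]
ft_force: [0.9, -0.4, 0.0]
grip_width: 0.0856
```

Run:
```python
from h import *
s,c=wrist("w11");print(s["eef_pos"],s["grip_width"])
t=optics.capture("scene");cv2.imwrite("pics/s11.png",cv2.resize(t["img"][130:280,240:520],None,fx=2.8,fy=2.8,interpolation=cv2.INTER_CUBIC)[:,:,::-1])
```

```text
[0.53768437 0.33726731 0.17759375] 0.08558494719413481
```

View pics/s11.png

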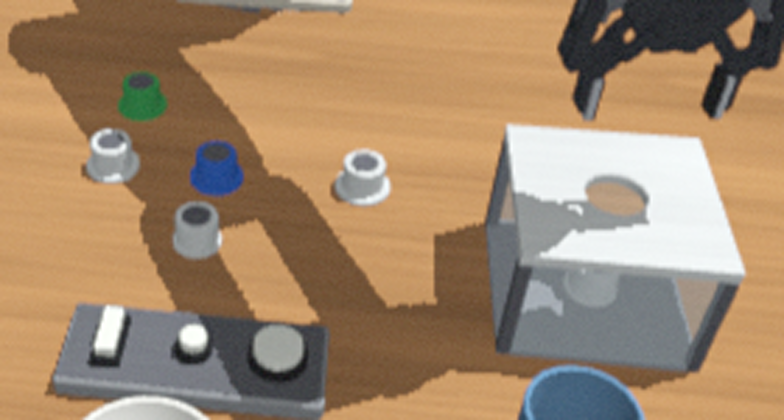

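View pics/w11.png

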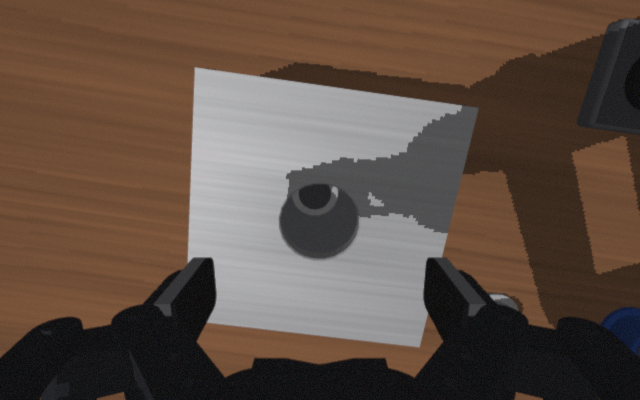

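The pod lies inside the hopper, visible at (592,285) in the scene view and through the hole in the wrist view. Next is the second narrow pod at (0.522,-0.006).

step_arm(
  deltas=[
    [[-0.2, -4, 0], [0, 0, 0]],
    [[-0.5, -9, 0], [0, 0, 0]],
    [[-0.8, -14, 0], [0, 0, 0]],
    [[-1.1, -19, 0], [0, 0, 0]],
    [[-1.4, -24, 0], [0, 0, 0]],
  ],
)

```text
time_s: 11.45
eef_pos: [0.5242, 0.0964, 0.1782]
orientation: [-2.388, 2.041, -0.0]
ft_force: [0.9, -0.5, 2.1]
grip_width: 0.0853
```

step_arm(
  deltas=[
    [[-0.2, -4, -1], [0, 0, 0]],
    [[-0.3, -8, -2.5], [0, 0, 0]],
    [[-0.3, -10.2, -4.5], [0, 0, 0]],
    [[-0.3, -10.2, -4.5], [0, 0, 0]],
    [[-0.3, -10.2, -4.5], [0, 0, 0]],
  ],
)

```text
time_s: 11.95
eef_pos: [0.5212, -0.004, 0.1329]
orientation: [2.386, -2.043, -0.002]
ft_force: [-0.4, -0.2, 0.1]
grip_width: 0.0855
```

Run:
```python
from h import *
s,c=wrist();s,c=wrist("w12");print(s["eef_pos"])
for o in pods(c,600):print(o[0],"width mm",o[1]*1e3,o[2]*1e3,"flange centre",o[3].round(4))
```

```text
[ 0.52185495 -0.00341618  0.13367371]
(392, 286, 44, 69) width mm 35.67575487559921 71.0057801259738 flange centre [ 0.4324 -0.0958]
(96, 248, 73, 67) width mm 45.9580334654443 71.40551906368641 flange centre [0.4304 0.1406]
(297, 167, 57, 63) width mm 45.0544162135061 51.751026219177874 flange centre [ 0.5223 -0.0066]
(417, 0, 33, 28) width mm 23.35441816869288 26.003850505606827 flange centre [ 0.6631 -0.0598]
```

View pics/w12.png

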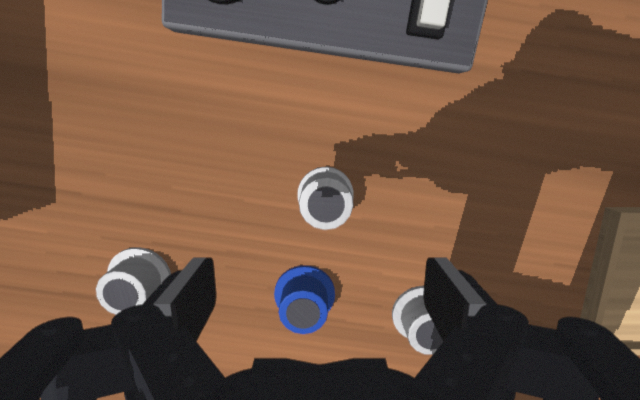

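step_arm(
  deltas=[
    [[-0.1, -0.25, -3.5], [0, 0, 0]],
    [[-0.1, -0.25, -7], [0, 0, 0]],
    [[-0.1, -0.25, -10], [0, 0, 0]],
    [[-0.1, -0.25, -12], [0, 0, 0]],
    [[-0.1, -0.25, -12.6], [0, 0, 0]],
  ],
)

```text
time_s: 12.55
eef_pos: [0.5194, -0.0049, 0.0055]
orientation: [2.388, -2.039, -0.004]
ft_force: [-1.0, -0.2, -0.3]
grip_width: 0.0851
```

step_arm(
  deltas=[
    [[0, 0, 0], [0, 0, 0]],
    [[0, 0, 0], [0, 0, 0]],
    [[0, 0, 0], [0, 0, 0]],
    [[0, 0, 0], [0, 0, 0]],
    [[0, 0, 0], [0, 0, 0]],
  ],
  hand=1,
)

```text
time_s: 13.05
eef_pos: [0.5223, -0.0064, 0.0093]
orientation: [-2.386, 2.04, -0.004]
ft_force: [-1.2, 1.3, 5.6]
grip_width: 0.0392
```

step_arm(
  deltas=[
    [[0, 0, 3], [0, 0, 0]],
    [[0, 0, 7], [0, 0, 0]],
    [[0, 0, 11], [0, 0, 0]],
    [[0, 2, 15], [0, 0, 0]],
    [[0.2, 6, 18], [0, 0, 0]],
  ],
)

```text
time_s: 13.55
eef_pos: [0.5239, 0.0522, 0.1914]
orientation: [-2.382, 2.045, -0.006]
ft_force: [1.9, 0.1, -1.0]
grip_width: 0.0392
```

step_arm(
  deltas=[
    [[0.2, 4.5, 0], [0, 0, 0]],
    [[0.4, 9, 0], [0, 0, 0]],
    [[0.6, 14, 0], [0, 0, 0]],
    [[0.8, 19, 0], [0, 0, 0]],
    [[1, 24, 0], [0, 0, 0]],
  ],
)

```text
time_s: 14.05
eef_pos: [0.5327, 0.2956, 0.1884]
orientation: [-2.386, 2.041, -0.001]
ft_force: [0.9, -1.1, -0.4]
grip_width: 0.0389
```

step_arm(
  deltas=[
    [[0.2, 2, 0], [0, 0, 0]],
    [[0.4, 4.4, -1.5], [0, 0, 0]],
    [[0.4, 4.4, -3.5], [0, 0, 0]],
    [[0.4, 4.4, -4.5], [0, 0, 0]],
    [[0.4, 4.4, -4.5], [0, 0, 0]],
  ],
)

```text
time_s: 14.55
eef_pos: [0.5355, 0.3366, 0.1405]
orientation: [2.385, -2.04, -0.002]
ft_force: [0.1, 0.1, -0.9]
grip_width: 0.0389
```

step_arm(
  deltas=[
    [[0.3, 0, 0], [0, 0, 0]],
    [[0.3, 0, -0.6], [0, 0, 0]],
    [[0.3, 0, -0.8], [0, 0, 0]],
    [[0.3, 0, -0.8], [0, 0, 0]],
    [[0.3, 0, -0.8], [0, 0, 0]],
  ],
)

```text
time_s: 15.05
eef_pos: [0.5397, 0.3373, 0.1345]
orientation: [-2.387, 2.042, -0.0]
ft_force: [-0.3, 0.5, -0.3]
grip_width: 0.0387
```

Run:
```python
from h import *
s,c=wrist();print(s["eef_pos"],s["orientation"]);s,c=wrist();print(s["eef_pos"])
cv2.imwrite("pics/w13c.png",cv2.resize(c["img"][180:350,250:390],None,fx=5,fy=3.5)[:,:,::-1])
for p in((320,202),(320,219)):print(p,ray(c,p,.115),ray(c,p,.13))
t=optics.capture("scene");cv2.imwrite("pics/s13c.png",cv2.resize(t["img"][160:230,420:500],None,fx=8,fy=8,interpolation=cv2.INTER_CUBIC)[:,:,::-1])
```

```text
[0.53974964 0.33734869 0.13449032] [-2.38715031e+00  2.04198967e+00 -8.13201646e-05]
[0.53975255 0.33742376 0.13454115]
(320, 202) [0.56275244 0.34182929 0.115     ] [0.56672662 0.34246257 0.13      ]
(320, 219) [0.55429523 0.34050456 0.115     ] [0.55905242 0.34126049 0.13      ]
```

View pics/w13c.png

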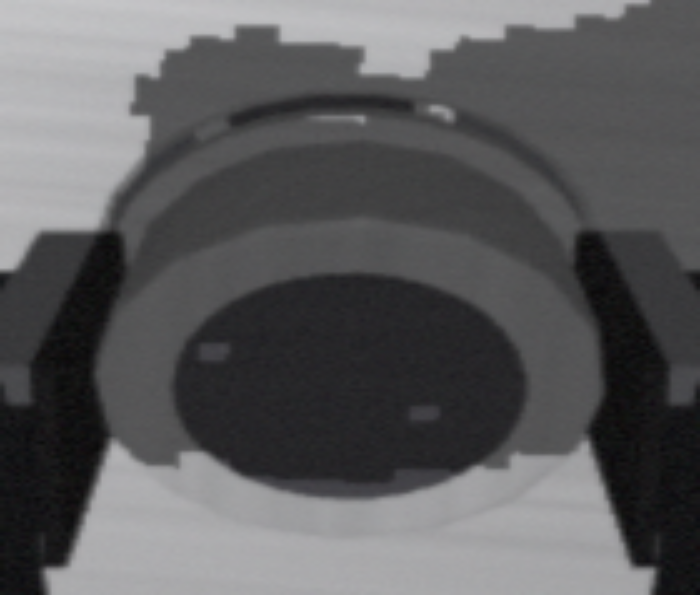

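View pics/s13c.png

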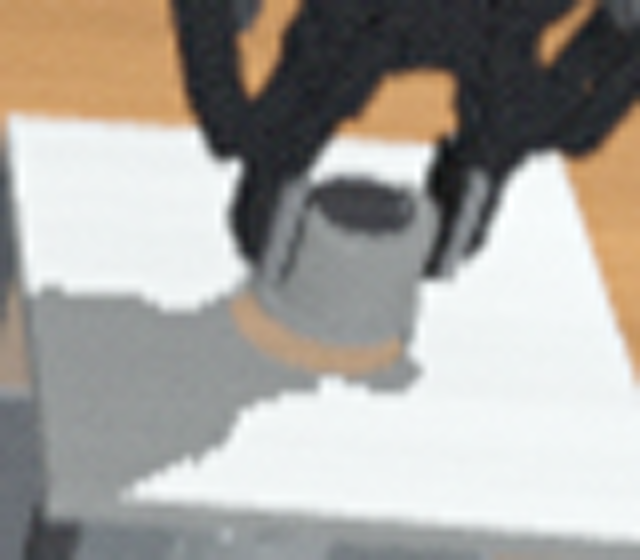

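The pod sits about 3 mm too far forward in the grip, so I shift back and lower.

step_arm(
  deltas=[
    [[-0.3, 0, -0.2], [0, 0, 0]],
    [[-0.3, 0, -0.6], [0, 0, 0]],
    [[-0.3, 0, -0.8], [0, 0, 0]],
    [[-0.3, 0, -0.8], [0, 0, 0]],
    [[-0.3, 0, -0.8], [0, 0, 0]],
  ],
)

```text
time_s: 15.7
eef_pos: [0.5366, 0.3375, 0.1261]
orientation: [2.387, -2.042, -0.0]
ft_force: [-0.2, 0.2, -0.6]
grip_width: 0.0391
```

Run:
```python
from h import *
s,c=wrist();print(s["eef_pos"],s["orientation"]);s,c=wrist();print(s["eef_pos"])
cv2.imwrite("pics/w14c.png",cv2.resize(c["img"][180:350,250:390],None,fx=5,fy=3.5)[:,:,::-1])
for p in((320,202),(320,219)):print(p,ray(c,p,.115),ray(c,p,.122))
t=optics.capture("scene");cv2.imwrite("pics/s14c.png",cv2.resize(t["img"][160:230,420:500],None,fx=8,fy=8,interpolation=cv2.INTER_CUBIC)[:,:,::-1])
```

```text
[0.53655692 0.33745007 0.12607643] [ 2.38743371e+00 -2.04159994e+00 -1.98420822e-04]
[0.53669421 0.33747533 0.1263078 ]
(320, 202) [0.56187384 0.34223173 0.115     ] [0.56373022 0.34252847 0.122     ]
(320, 219) [0.55384631 0.34097288 0.115     ] [0.55606814 0.34132694 0.122     ]
```

View pics/w14c.png

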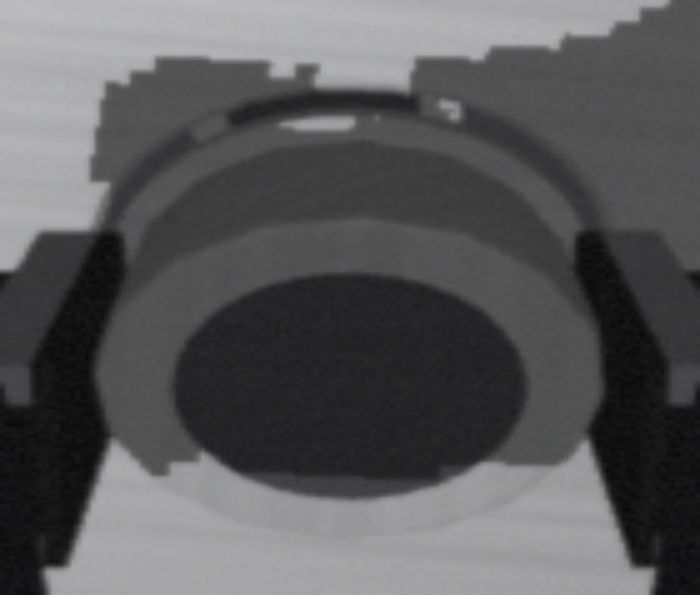

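View pics/s14c.png

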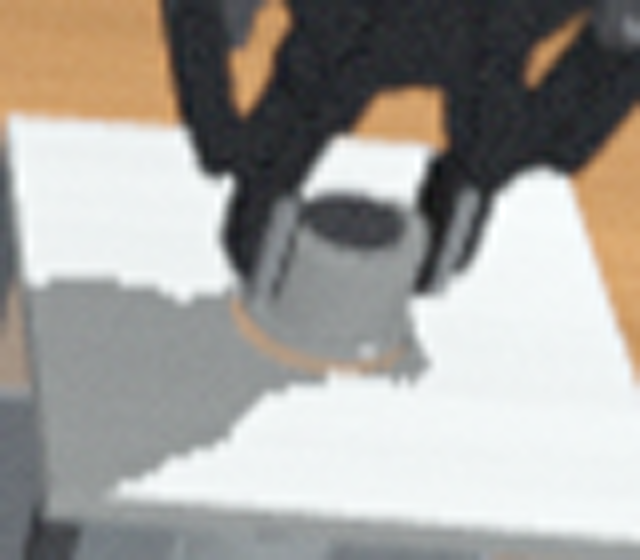

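step_arm(
  deltas=[
    [[0, 0, -0.2], [0, 0, 0]],
    [[0, 0, -0.4], [0, 0, 0]],
    [[0, 0, -0.6], [0, 0, 0]],
    [[0, 0, -0.7], [0, 0, 0]],
    [[0, 0, -0.7], [0, 0, 0]],
  ],
)

```text
time_s: 16.35
eef_pos: [0.5364, 0.3373, 0.1189]
orientation: [2.387, -2.041, -0.0]
ft_force: [-1.0, -0.7, -0.1]
grip_width: 0.0388
```

step_arm(
  deltas=[
    [[0, 0, 0], [0, 0, 0]],
    [[0, 0, 0], [0, 0, 0]],
    [[0, 0, 0], [0, 0, 0]],
    [[0, 0, 3], [0, 0, 0]],
    [[0, 0, 6], [0, 0, 0]],
  ],
  hand=-1,
)

```text
time_s: 16.85
eef_pos: [0.5357, 0.337, 0.1786]
orientation: [2.385, -2.04, -0.002]
ft_force: [0.3, 1.1, -0.5]
grip_width: 0.0856
```

Run:
```python
from h import *
s,c=wrist("w15");print(s["eef_pos"],s["grip_width"])
t=optics.capture("scene");cv2.imwrite("pics/s15.png",cv2.resize(t["img"][130:280,240:520],None,fx=2.8,fy=2.8,interpolation=cv2.INTER_CUBIC)[:,:,::-1])
```

```text
[0.5356845  0.33695684 0.17856516] 0.08555642162387116
```

View pics/s15.png

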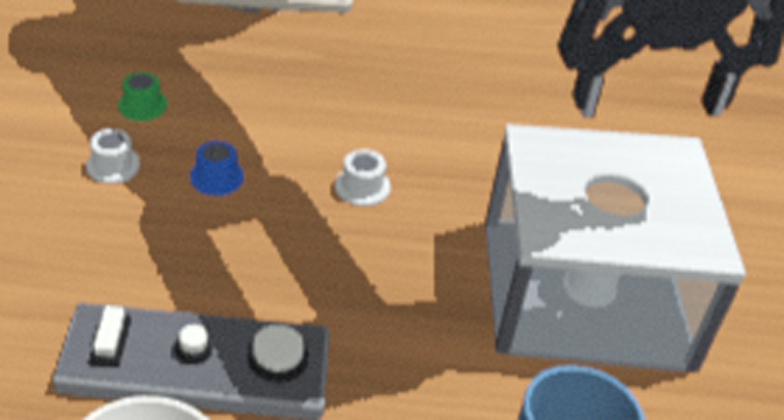

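View pics/w15.png

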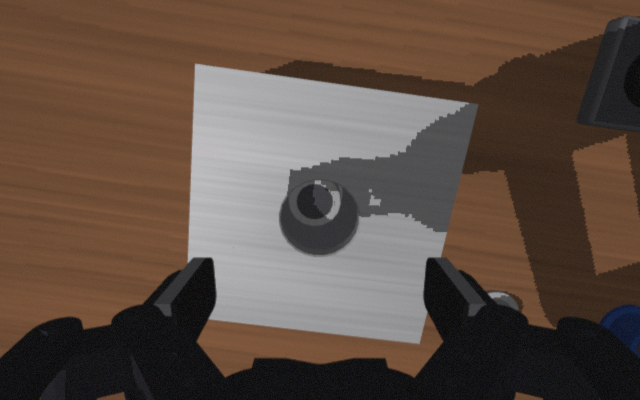

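Both narrow pods are now in the hopper, with the second stacked on the first and visible through the hole at (317,200). Next is the wide pod at (0.427,0.140).

step_arm(
  deltas=[
    [[-2, -3.6, 0], [0, 0, 0]],
    [[-4.4, -8, 0], [0, 0, 0]],
    [[-6.8, -12, 0], [0, 0, 0]],
    [[-9, -16, -2], [0, 0, 0]],
    [[-11, -19.7, -4.5], [0, 0, 0]],
  ],
)

```text
time_s: 17.45
eef_pos: [0.4266, 0.1393, 0.1348]
orientation: [-2.386, 2.04, -0.004]
ft_force: [0.2, -0.4, 0.1]
grip_width: 0.0852
```

step_arm(
  deltas=[
    [[0, 0, 0], [0, 0, 0]],
    [[0, 0, 0], [0, 0, 0]],
    [[0, 0, 0], [0, 0, 0]],
  ],
)

```text
time_s: 17.75
eef_pos: [0.428, 0.1411, 0.1356]
orientation: [-2.386, 2.04, -0.002]
ft_force: [0.7, 0.8, 0.5]
grip_width: 0.0852
```

Run:
```python
from h import *
s,c=wrist("w16");print(s["eef_pos"])
for o in pods(c,600):print(o[0],"width mm",o[1]*1e3,o[2]*1e3,"flange centre",o[3].round(4))
```

```text
[0.4280439  0.14107077 0.13559224]
(581, 209, 59, 68) width mm 52.90658823884675 67.10486957329742 flange centre [ 0.4286 -0.1056]
(289, 165, 66, 68) width mm 52.71210614778626 56.16010397524357 flange centre [0.4257 0.1403]
```

View pics/w16.png

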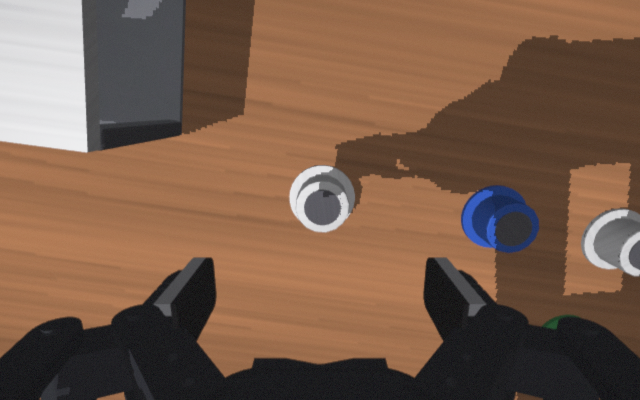

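The width reads 52.7 mm, so it is a wide one. I grasp slightly higher this time because of the wider flange.

step_arm(
  deltas=[
    [[-0.25, -0.1, -3.5], [0, 0, 0]],
    [[-0.25, -0.1, -7], [0, 0, 0]],
    [[-0.25, -0.1, -10], [0, 0, 0]],
    [[-0.25, -0.1, -12], [0, 0, 0]],
    [[-0.25, -0.1, -12.4], [0, 0, 0]],
  ],
)

```text
time_s: 18.3
eef_pos: [0.4233, 0.14, 0.0086]
orientation: [2.387, -2.039, -0.003]
ft_force: [-1.0, 0.3, -1.2]
grip_width: 0.0852
```

step_arm(
  deltas=[
    [[0, 0, 0], [0, 0, 0]],
    [[0, 0, 0], [0, 0, 0]],
    [[0, 0, 0], [0, 0, 0]],
    [[0, 0, 0], [0, 0, 0]],
    [[0, 0, 0], [0, 0, 0]],
  ],
  hand=1,
)

```text
time_s: 18.8
eef_pos: [0.4257, 0.1399, 0.0121]
orientation: [-2.386, 2.04, -0.003]
ft_force: [-0.9, 0.7, 5.2]
grip_width: 0.0389
```

step_arm(
  deltas=[
    [[0, 0, 2], [0, 0, 0]],
    [[0, 0, 5], [0, 0, 0]],
    [[0, -2, 9], [0, 0, 0]],
    [[0, -5, 12], [0, 0, 0]],
    [[1, -9, 13], [0, 0, 0]],
  ],
)

```text
time_s: 19.3
eef_pos: [0.4362, 0.0496, 0.1453]
orientation: [-2.386, 2.035, -0.009]
ft_force: [1.5, 0.3, -1.9]
grip_width: 0.039
```

Run:
```python
from h import *
s,c=wrist("w17");print(s["eef_pos"],s["grip_width"])
```

```text
[0.43624688 0.04955233 0.14534462] 0.03901457998500782
```

View pics/w17.png

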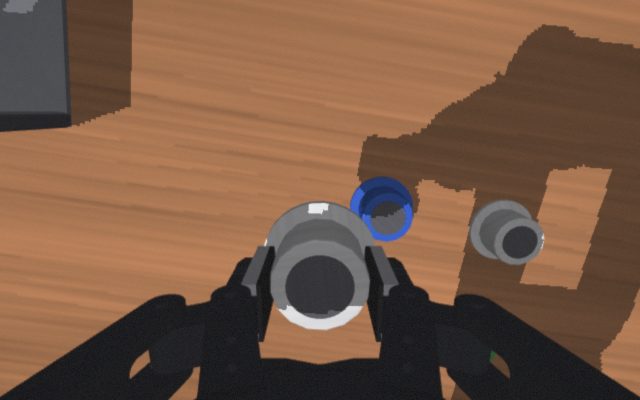

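step_arm(
  deltas=[
    [[1, -5, 1], [0, 0, 0]],
    [[2, -10, 2], [0, 0, 0]],
    [[3, -15, 3], [0, 0, 0]],
    [[4, -20, 3], [0, 0, 0]],
    [[4, -25, 3], [0, 0, 0]],
  ],
)

```text
time_s: 19.85
eef_pos: [0.4751, -0.1962, 0.1719]
orientation: [-2.387, 2.041, -0.005]
ft_force: [1.7, 1.0, -1.2]
grip_width: 0.0389
```

step_arm(
  deltas=[
    [[0, -5, 1], [0, 0, 0]],
    [[0, -10, 2], [0, 0, 0]],
    [[0, -12, 3], [0, 0, 0]],
    [[0, -12, 3], [0, 0, 0]],
    [[0, -12, 3], [0, 0, 0]],
  ],
)

```text
time_s: 20.35
eef_pos: [0.4741, -0.314, 0.2006]
orientation: [-2.386, 2.043, -0.001]
ft_force: [0.3, 0.9, -0.4]
grip_width: 0.0387
```

Run:
```python
from h import *
s,c=wrist("w18");print(s["eef_pos"],s["orientation"],s["grip_width"],s["q"].round(2))
```

```text
[ 0.4740566  -0.31399667  0.20061655] [-2.38595535e+00  2.04306511e+00 -7.98020861e-04] 0.038662494029917685 [-0.68  0.06  1.62  0.    1.46  0.74]
```

View pics/w18.png

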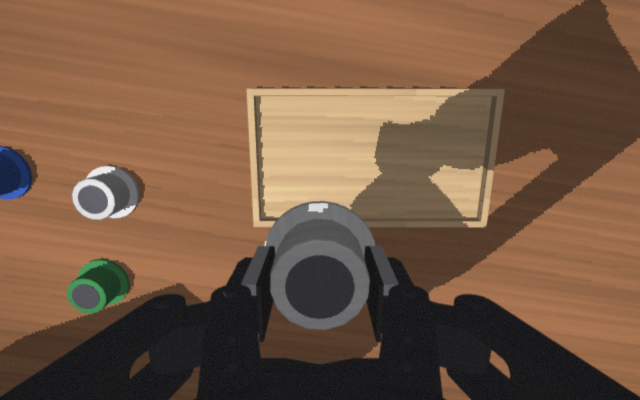

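The tray's corners are at (248,89), (504,90), (487,227) and (255,226), parallel to the jaw axis.

Run:
```python
from h import *
s,c=wrist();print(s["eef_pos"])
P=np.array([ray(c,p,.016)[:2] for p in((248,89),(504,90),(487,227),(255,226))])
print(P.round(4),[np.linalg.norm(P[i]-P[(i+1)%4]).round(4) for i in range(4)]);m=P.mean(0);u=P[1]+P[2]-P[0]-P[3];u/=np.linalg.norm(u);print(m,u,m-.05*u,m+.05*u)
for o in pods(c,600):print(o[0],o[1]*1e3,o[3].round(4))
```

```text
[ 0.47397608 -0.31309082  0.20010117]
[[ 0.5462 -0.2362]
 [ 0.5804 -0.4612]
 [ 0.4536 -0.4822]
 [ 0.4192 -0.256 ]] [np.float64(0.2275), np.float64(0.1286), np.float64(0.2287), np.float64(0.1285)]
[ 0.49983983 -0.35888696] [ 0.15045933 -0.9886162 ] [ 0.49231686 -0.30945615] [ 0.5073628  -0.40831777]
(264, 201, 111, 54) 114.15809818290157 [ 0.3946 -0.3236]
(73, 165, 65, 55) 53.24675015351693 [ 0.4279 -0.1086]
```

step_arm(
  deltas=[
    [[1, -3, 0], [0, 0, 0]],
    [[2.2, -6.5, -2], [0, 0, 0]],
    [[3.3, -9.6, -6], [0, 0, 0]],
    [[3.3, -9.6, -10], [0, 0, 0]],
    [[3.3, -9.6, -13], [0, 0, 0]],
  ],
)

```text
time_s: 20.95
eef_pos: [0.5063, -0.408, 0.0665]
orientation: [-2.388, 2.041, 0.006]
ft_force: [-0.3, 0.5, -1.0]
grip_width: 0.0387
```

step_arm(
  deltas=[
    [[0, 0, -1.5], [0, 0, 0]],
    [[0, 0, -3], [0, 0, 0]],
    [[0, 0, -4], [0, 0, 0]],
    [[0, 0, -4.3], [0, 0, 0]],
    [[0, 0, -4.3], [0, 0, 0]],
  ],
)

```text
time_s: 21.45
eef_pos: [0.5075, -0.4101, 0.0281]
orientation: [2.388, -2.041, 0.002]
ft_force: [0.3, -1.1, 0.5]
grip_width: 0.0386
```

Run:
```python
from h import *
s,c=wrist();s,c=wrist("w19");print(s["eef_pos"],s["orientation"],s["ft_force"])
```

```text
[ 0.50771029 -0.41038244  0.02860326] [ 2.3877062  -2.04151264  0.00303797] [-0.24009114 -0.61658029  0.07312752]
```

View pics/w19.png

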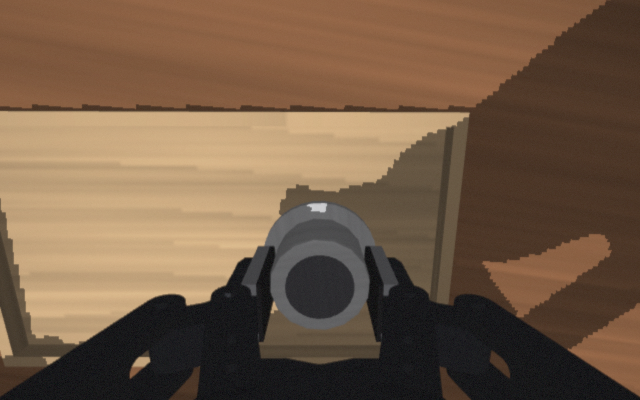

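step_arm(
  deltas=[
    [[0, 0, -0.3], [0, 0, 0]],
    [[0, 0, -0.6], [0, 0, 0]],
    [[0, 0, -0.8], [0, 0, 0]],
    [[0, 0, -0.8], [0, 0, 0]],
  ],
)

```text
time_s: 21.95
eef_pos: [0.5067, -0.4096, 0.0187]
orientation: [-2.387, 2.042, 0.001]
ft_force: [-0.3, 0.9, -0.0]
grip_width: 0.039
```

step_arm(
  deltas=[
    [[0, 0, -0.1], [0, 0, 0]],
    [[0, 0, -0.1], [0, 0, 0]],
    [[0, 0, -0.2], [0, 0, 0]],
    [[0, 0, -0.2], [0, 0, 0]],
  ],
)

```text
time_s: 22.35
eef_pos: [0.5071, -0.41, 0.0182]
orientation: [2.388, -2.042, 0.0]
ft_force: [-3.9, 2.3, 6.8]
grip_width: 0.0391
```

Contact at 6.8 N, so the pod is on the tray floor. I open partially.

step_arm(
  deltas=[
    [[0, 0, 0.05], [0, 0, 0]],
    [[0, 0, 0.1], [0, 0, 0]],
    [[0, 0, 0.1], [0, 0, 0]],
    [[0, 0, 0.1], [0, 0, 0]],
  ],
  hand=-0.4,
)

```text
time_s: 22.75
eef_pos: [0.507, -0.4099, 0.0181]
orientation: [-2.388, 2.042, 0.0]
ft_force: [0.9, -0.4, -0.0]
grip_width: 0.0598
```

step_arm(
  deltas=[
    [[0, 0, 1], [0, 0, 0]],
    [[0, 0, 3], [0, 0, 0]],
    [[0, 0, 6], [0, 0, 0]],
    [[0, 0, 10], [0, 0, 0]],
    [[0, 0, 14], [0, 0, 0]],
  ],
)

```text
time_s: 23.25
eef_pos: [0.5067, -0.4095, 0.1599]
orientation: [-2.388, 2.042, 0.001]
ft_force: [0.7, 0.1, 0.7]
grip_width: 0.0597
```

Run:
```python
from h import *
s,c=wrist("w20");print(s["eef_pos"],s["grip_width"])
t=optics.capture("top");cv2.imwrite("pics/t20.png",cv2.resize(t["img"][180:320,230:510],None,fx=2.8,fy=2.8)[:,:,::-1])
```

```text
[ 0.50665307 -0.409529    0.15987643] 0.05972301102484295
```

View pics/w20.png

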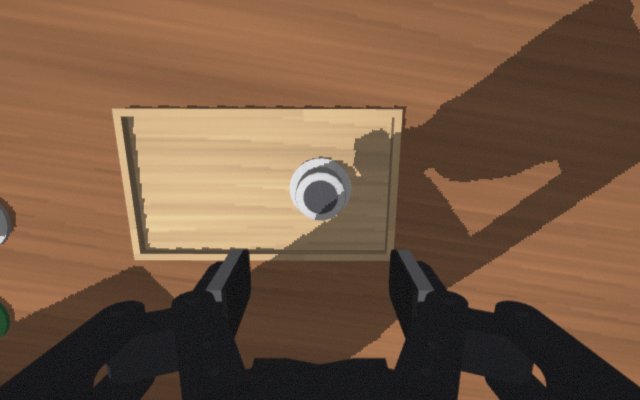

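The first wide pod is upright on the tray floor at (320,188). Next is the last wide pod, at about (0.428,-0.107).

step_arm(
  deltas=[
    [[-1, 4, 0], [0, 0, 0]],
    [[-2, 8.5, 0], [0, 0, 0]],
    [[-3, 13, 0], [0, 0, 0]],
    [[-4, 17.5, 0], [0, 0, 0]],
    [[-5, 22, 0], [0, 0, 0]],
  ],
  hand=-1,
)

```text
time_s: 23.85
eef_pos: [0.4564, -0.1883, 0.1585]
orientation: [-2.387, 2.042, -0.001]
ft_force: [0.6, 0.1, 0.3]
grip_width: 0.0853
```

step_arm(
  deltas=[
    [[-1, 3, 0], [0, 0, 0]],
    [[-2, 6, -1], [0, 0, 0]],
    [[-3, 8.2, -2.5], [0, 0, 0]],
    [[-3, 8.2, -2.5], [0, 0, 0]],
    [[-3, 8.2, -2.5], [0, 0, 0]],
  ],
)

```text
time_s: 24.35
eef_pos: [0.4271, -0.1078, 0.1336]
orientation: [2.389, -2.04, 0.001]
ft_force: [0.2, -0.7, -0.1]
grip_width: 0.0854
```

Run:
```python
from h import *
s,c=wrist();s,c=wrist("w21");print(s["eef_pos"],s["grip_width"])
for o in pods(c,600):print(o[0],"width mm",o[1]*1e3,o[2]*1e3,"flange centre",o[3].round(4))
```

```text
[ 0.4276108  -0.10845275  0.13409939] 0.08521504990026331
(289, 161, 66, 68) width mm 52.495327215961204 55.664100317995015 flange centre [ 0.4286 -0.1088]
(156, 159, 38, 36) width mm 29.175962996614015 29.218701133341185 flange centre [0.4238 0.0079]
```

View pics/w21.png

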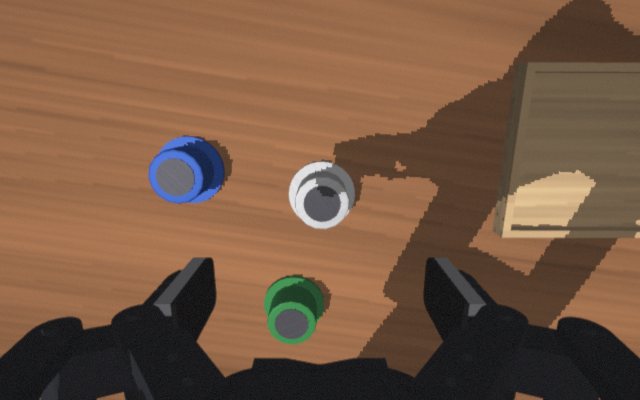

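step_arm(
  deltas=[
    [[-0.1, -0.05, -3.5], [0, 0, 0]],
    [[-0.1, -0.05, -7], [0, 0, 0]],
    [[-0.1, -0.05, -10], [0, 0, 0]],
    [[-0.1, -0.05, -12], [0, 0, 0]],
    [[-0.1, -0.05, -12.3], [0, 0, 0]],
  ],
)

```text
time_s: 24.95
eef_pos: [0.4244, -0.1086, 0.0081]
orientation: [2.385, -2.042, -0.006]
ft_force: [-0.5, 0.3, -0.2]
grip_width: 0.0855
```

step_arm(
  deltas=[
    [[0, 0, 0], [0, 0, 0]],
    [[0, 0, 0], [0, 0, 0]],
    [[0, 0, 0], [0, 0, 0]],
    [[0, 0, 0], [0, 0, 0]],
    [[0, 0, 0], [0, 0, 0]],
  ],
  hand=1,
)

```text
time_s: 25.45
eef_pos: [0.4274, -0.1091, 0.012]
orientation: [-2.387, 2.041, -0.005]
ft_force: [-1.0, 0.3, 4.1]
grip_width: 0.0388
```

step_arm(
  deltas=[
    [[0, 0, 2], [0, 0, 0]],
    [[0, 0, 5], [0, 0, 0]],
    [[0, 0, 9], [0, 0, 0]],
    [[1, -3, 11], [0, 0, 0]],
    [[2, -7, 11], [0, 0, 0]],
  ],
)

```text
time_s: 25.95
eef_pos: [0.4495, -0.1795, 0.1259]
orientation: [-2.389, 2.037, -0.014]
ft_force: [1.3, -0.3, -0.6]
grip_width: 0.0386
```

Run:
```python
from h import *
s,c=wrist("w22");print(s["eef_pos"],s["grip_width"])
```

```text
[ 0.44947592 -0.17954543  0.12591434] 0.03864143123030311
```

View pics/w22.png

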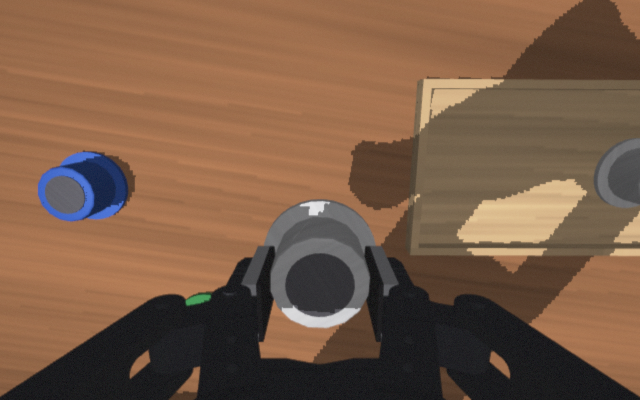

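step_arm(
  deltas=[
    [[1.4, -4, 0], [0, 0, 0]],
    [[3, -8.5, 0], [0, 0, 0]],
    [[4.5, -13.2, 0], [0, 0, 0]],
    [[4.5, -13.2, -3], [0, 0, 0]],
    [[4.5, -13.2, -6], [0, 0, 0]],
  ],
)

```text
time_s: 26.5
eef_pos: [0.4925, -0.3131, 0.0615]
orientation: [-2.385, 2.044, -0.007]
ft_force: [0.6, 0.8, -0.9]
grip_width: 0.0389
```

step_arm(
  deltas=[
    [[0, 0, -1.5], [0, 0, 0]],
    [[0, 0, -3], [0, 0, 0]],
    [[0, 0, -3.4], [0, 0, 0]],
    [[0, 0, -3.4], [0, 0, 0]],
    [[0, 0, -3.4], [0, 0, 0]],
  ],
)

```text
time_s: 27.0
eef_pos: [0.4919, -0.3108, 0.0277]
orientation: [-2.388, 2.041, -0.003]
ft_force: [1.0, 0.5, -0.6]
grip_width: 0.0387
```

Run:
```python
from h import *
s,c=wrist("w23");print(s["eef_pos"],s["orientation"],s["ft_force"])
```

```text
[ 0.49190949 -0.310777    0.02768979] [-2.3879217   2.04126512 -0.00332587] [ 1.01065343  0.50965457 -0.57715664]
```

View pics/w23.png

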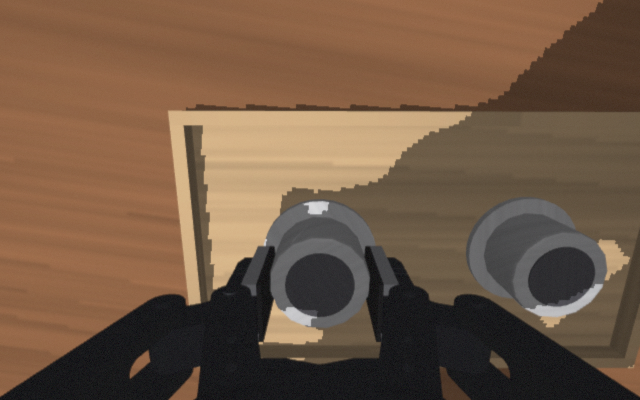

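I shift 6 mm away from the left wall and lower.

step_arm(
  deltas=[
    [[0.1, -0.6, 0], [0, 0, 0]],
    [[0.1, -0.6, -0.3], [0, 0, 0]],
    [[0.1, -0.6, -0.6], [0, 0, 0]],
    [[0.1, -0.6, -0.8], [0, 0, 0]],
    [[0.1, -0.6, -0.8], [0, 0, 0]],
  ],
)

```text
time_s: 27.55
eef_pos: [0.4918, -0.3163, 0.0182]
orientation: [2.387, -2.042, -0.001]
ft_force: [-1.4, -0.2, 1.7]
grip_width: 0.0387
```

step_arm(
  deltas=[
    [[0, 0, -0.1], [0, 0, 0]],
    [[0, 0, -0.1], [0, 0, 0]],
    [[0, 0, -0.15], [0, 0, 0]],
    [[0, 0, -0.15], [0, 0, 0]],
  ],
)

```text
time_s: 27.95
eef_pos: [0.4918, -0.3164, 0.0181]
orientation: [2.387, -2.041, -0.001]
ft_force: [-7.2, 4.2, 14.7]
grip_width: 0.0386
```

Contact at 14.7 N. I ease up slightly and release.

step_arm(
  deltas=[
    [[0, 0, 0.15], [0, 0, 0]],
    [[0, 0, 0.15], [0, 0, 0]],
  ],
)

```text
time_s: 28.15
eef_pos: [0.4921, -0.3164, 0.0183]
orientation: [-2.387, 2.042, -0.0]
ft_force: [0.3, -0.1, 0.1]
grip_width: 0.0391
```

step_arm(
  deltas=[
    [[0, 0, 0], [0, 0, 0]],
    [[0, 0, 0], [0, 0, 0]],
    [[0, 0, 0], [0, 0, 0]],
    [[0, 0, 0], [0, 0, 0]],
  ],
  hand=-0.4,
)

```text
time_s: 28.55
eef_pos: [0.4919, -0.3163, 0.0181]
orientation: [2.388, -2.042, -0.0]
ft_force: [0.2, 0.6, 0.8]
grip_width: 0.0598
```

step_arm(
  deltas=[
    [[0, 0, 1], [0, 0, 0]],
    [[0, 0, 3], [0, 0, 0]],
    [[0, 0, 6], [0, 0, 0]],
    [[0, 0, 10], [0, 0, 0]],
    [[0, 0, 14], [0, 0, 0]],
  ],
)

```text
time_s: 29.05
eef_pos: [0.4916, -0.3161, 0.16]
orientation: [2.388, -2.042, -0.001]
ft_force: [0.8, -1.2, -1.1]
grip_width: 0.06
```

Run:
```python
from h import *
s,c=wrist("w24");print(s["eef_pos"],s["grip_width"])
t=optics.capture("scene");cv2.imwrite("pics/s24.png",t["img"][:,:,::-1])
for o in pods(c,600):print(o[0],"width mm",o[1]*1e3,o[2]*1e3)
```

```text
[ 0.4916282  -0.31609023  0.16003047] 0.05998058715935038
(399, 157, 68, 64) width mm 54.42314574497453 61.821080520913185
(289, 157, 62, 63) width mm 53.531239205580675 55.63553888365297
```

View pics/w24.png

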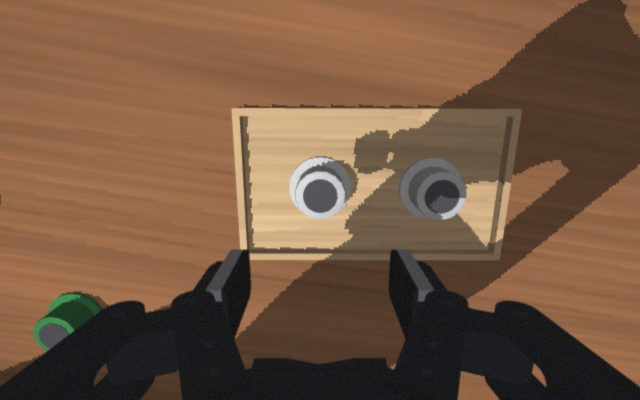

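View pics/s24.png

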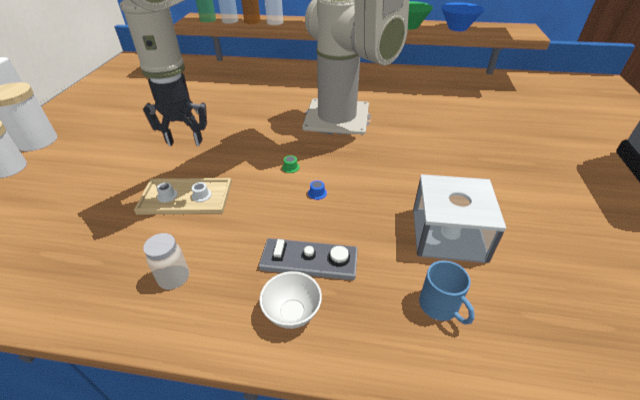

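Both wide pods stand upright in the tray, and no plain pods remain on the counter. Now the bar key.

step_arm(
  deltas=[
    [[2.6, 4, 0], [0, 0, 0]],
    [[5.2, 8, 0], [0, 0, 0]],
    [[7.8, 12, 0], [0, 0, 0]],
    [[10.4, 16, 0], [0, 0, 0]],
    [[13, 20, 0], [0, 0, 0]],
  ],
  hand=1,
)

```text
time_s: 29.65
eef_pos: [0.6228, -0.1147, 0.1589]
orientation: [-2.387, 2.042, -0.001]
ft_force: [0.9, -1.3, 0.7]
grip_width: 0.0003
```

step_arm(
  deltas=[
    [[2.4, 3, -2], [0, 0, 0]],
    [[4.8, 6.3, -5], [0, 0, 0]],
    [[4.8, 6.3, -6], [0, 0, 0]],
    [[4.8, 6.3, -6], [0, 0, 0]],
    [[4.8, 6.3, -6], [0, 0, 0]],
  ],
)

```text
time_s: 30.15
eef_pos: [0.6698, -0.0541, 0.0988]
orientation: [2.387, -2.042, 0.0]
ft_force: [0.8, -0.5, 0.7]
grip_width: 0.0001
```

Run:
```python
from h import *
s,c=wrist();s,c=wrist("w25");print(s["eef_pos"],s["grip_width"])
g=cv2.cvtColor(c["img"],cv2.COLOR_RGB2HSV)
t=optics.capture("top");cv2.imwrite("pics/t25.png",t["img"][:,:,::-1])
```

```text
[ 0.67036682 -0.05463681  0.09983768] 4.634855205773466e-05
```

View pics/w25.png

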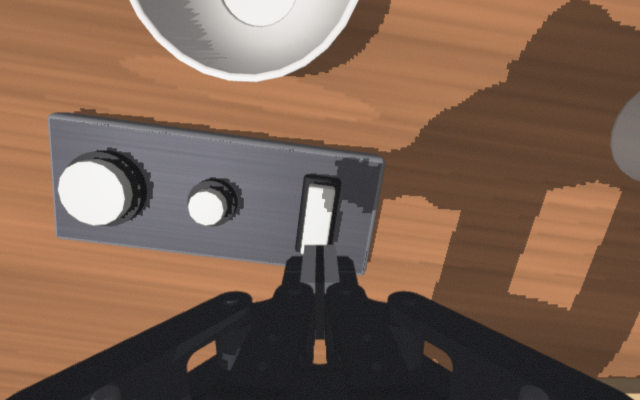

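View pics/t25.png

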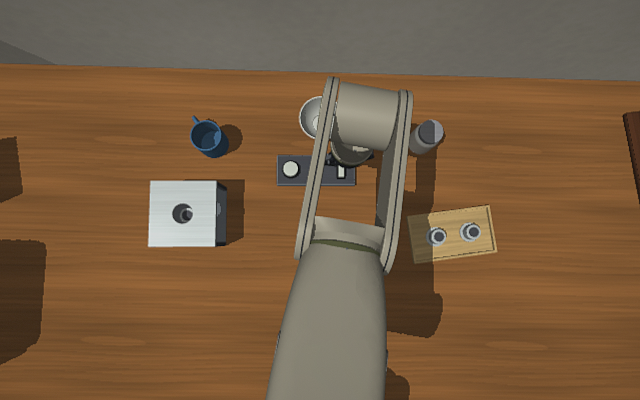

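Run:
```python
from h import *
s,c=wrist();print(s["eef_pos"])
for p in((318,217),(320,186),(207,208)):print(p,ray(c,p,.04))
```

```text
[ 0.67070758 -0.05483747  0.10040683]
(318, 217) [ 0.673519   -0.05246804  0.04      ]
(320, 186) [ 0.69274285 -0.05071574  0.04      ]
(207, 208) [0.66889881 0.01463001 0.04      ]
```

step_arm(
  deltas=[
    [[0, 0.15, -2], [0, 0, 0]],
    [[0, 0.15, -4], [0, 0, 0]],
    [[0, 0.15, -5.3], [0, 0, 0]],
    [[0, 0.15, -5.8], [0, 0, 0]],
    [[0, 0.15, -5.8], [0, 0, 0]],
  ],
)

```text
time_s: 30.85
eef_pos: [0.6696, -0.0522, 0.04]
orientation: [2.387, -2.042, -0.001]
ft_force: [-0.8, -0.4, 0.6]
grip_width: 0.0
```

step_arm(
  deltas=[
    [[0, 0, -0.2], [0, 0, 0]],
    [[0, 0, -0.4], [0, 0, 0]],
    [[0, 0, -0.6], [0, 0, 0]],
    [[0, 0, -0.75], [0, 0, 0]],
    [[0, 0, -0.75], [0, 0, 0]],
  ],
)

```text
time_s: 31.35
eef_pos: [0.671, -0.0521, 0.0341]
orientation: [-2.387, 2.041, -0.003]
ft_force: [0.1, -1.2, 5.0]
grip_width: -0.0003
```

The bar key was fully pressed at 5.0 N. I lift clear, then go to the small key.

step_arm(
  deltas=[
    [[0, 0, 2], [0, 0, 0]],
    [[0, 0, 4], [0, 0, 0]],
    [[-0.1, 3, 4.5], [0, 0, 0]],
    [[-0.2, 6.7, 4.5], [0, 0, 0]],
    [[-0.2, 6.7, 4.5], [0, 0, 0]],
  ],
)

```text
time_s: 31.85
eef_pos: [0.6678, 0.0196, 0.078]
orientation: [-2.39, 2.037, 0.002]
ft_force: [-0.1, -0.4, 0.8]
grip_width: -0.0001
```

step_arm(
  deltas=[
    [[0, 0, 0], [0, 0, 0]],
    [[0, 0, 0], [0, 0, 0]],
  ],
)

```text
time_s: 32.05
eef_pos: [0.6678, 0.0145, 0.0774]
orientation: [2.387, -2.041, -0.0]
ft_force: [0.4, -0.4, 0.5]
grip_width: 0.0006
```

Run:
```python
from h import *
s,c=wrist();s,c=wrist("w26");print(s["eef_pos"],s["grip_width"])
t=optics.capture("scene");cv2.imwrite("pics/s26.png",cv2.resize(t["img"][180:330,200:420],None,fx=3.5,fy=3.5)[:,:,::-1])
```

```text
[0.66782712 0.01423835 0.07739014] -5.535173081408466e-05
```

View pics/w26.png

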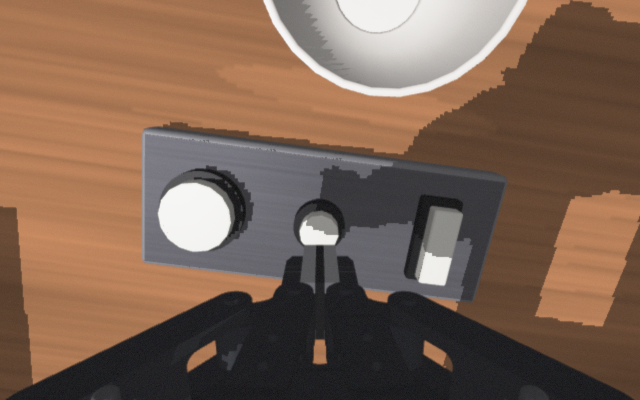

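View pics/s26.png

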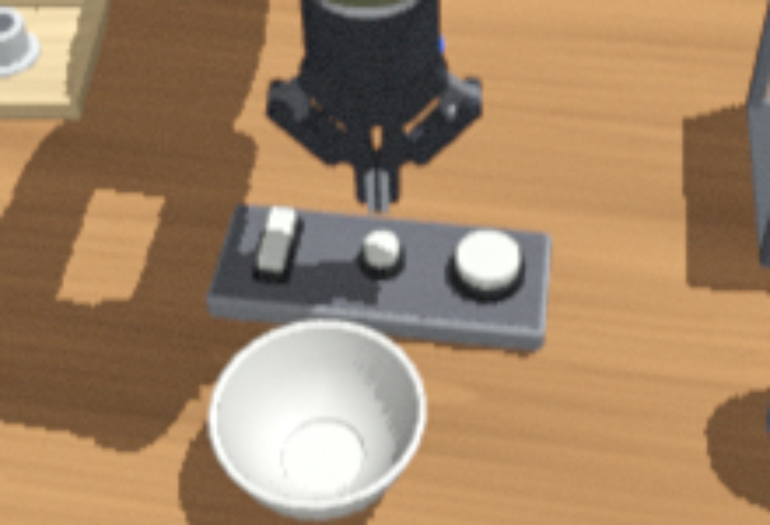

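The tool is in line with the small key at (319,229), and the bar key has sprung back. I press.

step_arm(
  deltas=[
    [[0.1, 0, -1.5], [0, 0, 0]],
    [[0.1, 0, -3], [0, 0, 0]],
    [[0.1, 0, -3.6], [0, 0, 0]],
    [[0.1, 0, -3.6], [0, 0, 0]],
    [[0.1, 0, -3.6], [0, 0, 0]],
  ],
)

```text
time_s: 32.7
eef_pos: [0.6687, 0.0151, 0.0413]
orientation: [2.387, -2.042, -0.001]
ft_force: [0.6, 0.7, 0.8]
grip_width: 0.0
```

step_arm(
  deltas=[
    [[0, 0, -0.2], [0, 0, 0]],
    [[0, 0, -0.4], [0, 0, 0]],
    [[0, 0, -0.6], [0, 0, 0]],
    [[0, 0, -0.7], [0, 0, 0]],
    [[0, 0, -0.7], [0, 0, 0]],
  ],
)

```text
time_s: 33.2
eef_pos: [0.6697, 0.0152, 0.0354]
orientation: [-2.387, 2.041, -0.002]
ft_force: [0.8, 0.2, 4.4]
grip_width: 0.0004
```

step_arm(
  deltas=[
    [[0, 0, -0.1], [0, 0, 0]],
    [[0, 0, -0.1], [0, 0, 0]],
  ],
)

```text
time_s: 33.4
eef_pos: [0.6697, 0.0151, 0.0343]
orientation: [-2.387, 2.041, -0.002]
ft_force: [2.9, -0.0, 3.8]
grip_width: -0.0002
```

step_arm(
  deltas=[
    [[0, 0, 2], [0, 0, 0]],
    [[0, 0, 5], [0, 0, 0]],
    [[-2, 0, 9], [0, 0, 0]],
    [[-5, 0, 13], [0, 0, 0]],
    [[-8, 0, 16], [0, 0, 0]],
  ],
)

```text
time_s: 33.9
eef_pos: [0.5881, 0.015, 0.1954]
orientation: [-2.388, 2.042, -0.0]
ft_force: [0.5, -0.2, 1.8]
grip_width: -0.0
```

step_arm(
  deltas=[
    [[-3, 0, 1], [0, 0, 0]],
    [[-6, 0, 2], [0, 0, 0]],
    [[-6, 0, 2], [0, 0, 0]],
    [[-6, 0, 2], [0, 0, 0]],
    [[-6, 0, 2], [0, 0, 0]],
  ],
)

```text
time_s: 34.4
eef_pos: [0.5291, 0.0151, 0.213]
orientation: [2.387, -2.041, -0.001]
ft_force: [0.5, 0.1, -0.5]
grip_width: 0.0002
```

Run:
```python
from h import *
s,c=wrist("w27");print(s["eef_pos"],s["ft_force"])
t=optics.capture("scene");cv2.imwrite("pics/s27.png",t["img"][:,:,::-1])
```

```text
[0.52908388 0.01508485 0.21296865] [ 0.54268097  0.13474025 -0.45675743]
```

View pics/s27.png

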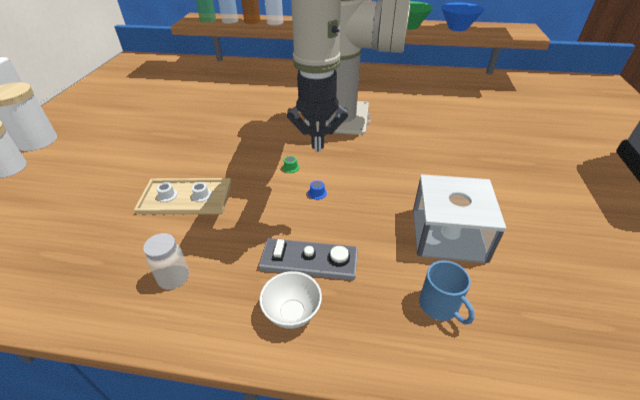

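The final view shows two pods upright in the tray at (166,190) and (200,190), with pods in the hopper at (452,232). The bystanders look unmoved and the robot is clear of everything, so I hand in.

```bash
python3 -c "
from station import bot; print(bot.finish_job())"
```

```text
the job is handed in; nothing more can be done
None
```

The job is done and handed in at about 34 s: the brewer was woken, all four pods were sorted, and the bar key and then the small round key were pressed in order. No verdict was reported.

- **Keys:** I pressed wake first, then confirm and brew after sorting. Each went down about 5.7–6 mm, judged from tool height, at about 4–5 N. Key travel itself was not readable.
- **Pods:** Four plain pods were on the counter. Two had flanges of about 45 mm and went through the intake into the hopper. Two had flanges of about 53 mm and stand upright on the tray floor. I left the blue and green ones alone.
- **Last checks:** The final scene view showed both tray pods upright, no plain pods left on the counter, the mug, bowl and jar where they were, and the robot touching nothing. The second hopper pod came to rest on top of the first, well below the plate.
- **Disagreements:**
  - The top and wrist cameras differed by 2–3 mm on the hole position, and the pods sat about 2–3 mm off-centre in the grip. I lined them up by wrist view before each drop, and both went in without contact.
  - The last tray placing touched down at 14.7 N, harder than intended but well under the limit.

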